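# Load the canister station and torque its clamps to the click

### The arm

A 7-joint arm with a two-finger parallel gripper is mounted at the origin on the work surface. World frame = base frame: x ahead of the robot, y to its left, z up, the work surface at z = 0. Lengths are in m, angles in rad, forces in N, time in s.
With the tool pointing down it reaches from about 0.4 to 0.925 m from the base axis. Payload 5.6 kg.
Tool frame: the origin (TCP) lies on the centre line of the jaws, within the pads' length; the fingertips stand 14 mm ahead of it and the grasp point (between the pads) lies 5 mm behind it (manip.nose_length is the distance from the TCP to the fingertips, in m); z points along the fingers, y is the line along which they close (so a half turn about z gives the same grasp; the last joint's range is limited). The gripper opens to 85 mm and grips with 20 to 120 N. Pads are 22 mm wide; open, the fingers measure 114 mm over their backs; the gripper's body (76 mm by 85 mm) begins 54 mm behind the grasp point. The pads swing forward as they close: fully open they stand 13 mm farther back than shut.
Start: joints at [-1.283, 0.468, -0.012, 1.603, 0.006, 1.071, -0.056], TCP at [0.211, 0.615, 0.245] pointing down, gripper open.
Joint ranges: [-2.53, 2.53], [-0.31, 2.02], [-1.57, 1.55], [0.28, 2.44], [-1.29, 4.43], [0.15, 1.84], [-2.92, 2.92]. Speed limits (rad/s): [2.57, 2.57, 3.14, 3.14, 3.14, 3.14, 3.14].

### API

Orientations are given as a 3x3 rotation matrix whose columns are the frame's x, y, z axes.
In Python, from bench import manip, camera, recognise, trace gives the robot as it stands.
- The arm moves only by the tool carry_out, never from a script. Its argument "increments" is a list of rows, each a list of 7 numbers: the turn, a rotation vector about the world's x, y, z in degrees, then the shift along the world's x, y, z in cm, then the opening, from 0 (shut) to 1 (fully open). A call has exactly 8 rows; each row is the pose to reach, as a shift and turn from the pose commanded when the call began; what a row does not reach only later rows make up. A row lasts 1/10 s, in which the tool goes at most 50 mm and 8.59 degrees, less where a joint would pass 70% of its speed; a pose out of reach is approached as far as the arm can. A call with a gripper value outside its range is refused whole. The fingers move at their own pace and stop on an object; "newtons" is the grip in N (left out, the last holds). Time passes only in rows, so rows that repeat a pose let the fingers close, or fill a call up. It gives the time, the measured TCP pose, the force, the opening and the grip force at its end, in the units of the state.
- manip.get_state(): the state, without advancing time (a new reading comes with each control period).
- camera(name): name is "side" or "top"; returns a dict with "color" (384x512x3 uint8, blue, green, red), "K" (3x3 intrinsics, pixels), "dist" ([k1, k2, p1, p2, k3] as OpenCV has them; the pictures are not rectified), "extrinsics" (4x4, takes a point from world to camera coordinates). Camera axes: x right, y up, looking along -z (the intrinsics and any distortion apply to the point x, -y, -z); pixel columns grow to the right and rows downward; lengths in m; the calibration is good to about 2 mm. A picture is of the moment at which its call begins. There is no depth.
- manip.finish_job(): hands the job in; it is judged then, once.
Trained networks look in a picture, given as the dict that the camera call returned (one of the last four; its "shot" number tells which), for a name from the list of things; names that differ only in an ending like _2 or _b are one class to them, and where a whole thing is asked for, a point or a joint stands for the part that bears it (a point fixed in the world has none). Each returns a list of dicts, best first, with "score" (0 to 1); they miss things now and then, are a little off and sometimes report something else, mostly with a low value. They report only what shows in the picture. A call takes as long as a camera call. They do not tell look-alikes from the thing itself.
- recognise(query, picture): "centre" ([x, y, z] in m, in the coordinates of the camera as it stood for that picture, good to about 4 mm: the middle of the surface that is visible of it).
- trace(query, picture): "mask" (384x512 bool, what is visible of it).
The state is a dict: "clock": time; "joint_positions": joint angles; "qvel": joint speeds; "effort": joint torques, N m; "ee_pos": TCP position; "eef_rot": TCP orientation; "contact_force": force on the tool from outside, world axes, zero at the start; "moment": the same for the moment, N m; "grip_width": finger opening in m; "grip_force": force on a finger pad.
Only numpy, scipy, OpenCV 4.12 (cv2) and the standard library are available. Lean on these libraries where they do the work, as an engineer would, in place of code of your own. Each camera call takes 0.05 s, during which the arm holds its last target. There are 200 camera calls.

### The job

Load the canister station: switch its isolator off, turn both clamp knobs anticlockwise past their detents all the way back to the open stops, and stand every brass canister from the bench fully home in a bore of the clear rack. Then turn both knobs clockwise until each clicks past its detent and stays locked, and only then switch the isolator back on; do not knock over the glass jar, and never have the power on while a clamp is open.

Things in the scene. Friction and masses are not known exactly. Their poses are not given: they have to be found in the camera images.
- rack: fixed station: clear rack block 100 x 330 mm, 40 mm high, with four bores in one row along its y; at each end a grey housing (100 x 78 mm, 72 mm high, centred at y = -206 and +206 mm) carries a clamp knob. Origin: centre of the block's underside, on the bench; x points across the row, away from the robot
- keeper0 (a joint): slide of the steel keeper bar of bores 0 and 1, m, driven by knob0. The bar runs along the row on its +x side, 75 to 83 mm above the bench. 0 = open, its edge 32 mm from the bore axes; 0.014 = locked, edge 18 mm from the axes, over the canister shoulders: it then blocks these bores
- keeper1 (a joint): slide of the steel keeper bar of bores 2 and 3, m, driven by knob1. The bar runs along the row on its +x side, 75 to 83 mm above the bench. 0 = open, its edge 32 mm from the bore axes; 0.014 = locked, edge 18 mm from the axes, over the canister shoulders: it then blocks these bores
- bore0 (a point): centre of the flat floor of bore 0 (rack y = -120 mm), 10 mm above the bench; bore 51 mm diameter, 30 mm deep, mouth 40 mm above the bench
- bore1 (a point): centre of the flat floor of bore 1 (rack y = -40 mm), 10 mm above the bench; bore 51 mm diameter, 30 mm deep, mouth 40 mm above the bench
- bore2 (a point): centre of the flat floor of bore 2 (rack y = 40 mm), 10 mm above the bench; bore 51 mm diameter, 30 mm deep, mouth 40 mm above the bench
- bore3 (a point): centre of the flat floor of bore 3 (rack y = 120 mm), 10 mm above the bench; bore 51 mm diameter, 30 mm deep, mouth 40 mm above the bench
- knob0 (a joint): angle of the clamp knob at the rack's -y end, rad, vertical axis, grows clockwise seen from above: 0 = open stop; free to about 0.45, then a sprung detent with its peak at 0.90; past it the knob snaps to its locked stop at 1.25 and stays. Passing the detent takes about 0.25 N m either way
- knob1 (a joint): angle of the clamp knob at the rack's +y end, rad, vertical axis, grows clockwise seen from above: 0 = open stop; free to about 0.45, then a sprung detent with its peak at 0.90; past it the knob snaps to its locked stop at 1.25 and stays. Passing the detent takes about 0.25 N m either way
- grip0 (a point): point on the axis of knob0 at the height to grip, 103 mm above the bench. The black grip bar is 64 mm long along this point's x, 16 mm thick along its y, from 85 to 119 mm above the bench; it turns with the knob; along the rack's x when the knob is at 0
- grip1 (a point): point on the axis of knob1 at the height to grip, 103 mm above the bench. The black grip bar is 64 mm long along this point's x, 16 mm thick along its y, from 85 to 119 mm above the bench; it turns with the knob; along the rack's x when the knob is at 0
- isolator: fixed grey isolator box 120 mm (x) x 75 mm x 45 mm high, to the left or right of the canisters; origin: centre of the underside. A toggle on its top swings in the box's x-z plane about an axis along the box's y, 42 mm above the bench
- toggle (a joint): toggle angle, rad: 0 = off (leaning to the box's -x, towards the robot), 1 = on (leaning to +x, away); over-centre spring, snaps to whichever end it is nearer to
- toggle_tip (a point): centre of the black ball (28 mm diameter) at the end of the toggle, 90 mm from the hinge on a 12 mm steel rod; about 121 mm above the bench at either end, 43 mm to either side of the box's centre
- can0: brass canister, standing; body 46 mm diameter and 62 mm tall, then a flat shoulder and a neck 28 mm diameter from 62 to 105 mm above the underside; 0.2 to 0.4 kg, heavy base. Origin: centre of the underside, z up along its axis. Two to four canisters are present, all alike
- can1: brass canister, standing; body 46 mm diameter and 62 mm tall, then a flat shoulder and a neck 28 mm diameter from 62 to 105 mm above the underside; 0.2 to 0.4 kg, heavy base. Origin: centre of the underside, z up along its axis. Two to four canisters are present, all alike
- can2: brass canister, standing; body 46 mm diameter and 62 mm tall, then a flat shoulder and a neck 28 mm diameter from 62 to 105 mm above the underside; 0.2 to 0.4 kg, heavy base. Origin: centre of the underside, z up along its axis. Two to four canisters are present, all alike
- can3: brass canister, standing; body 46 mm diameter and 62 mm tall, then a flat shoulder and a neck 28 mm diameter from 62 to 105 mm above the underside; 0.2 to 0.4 kg, heavy base. Origin: centre of the underside, z up along its axis. Two to four canisters are present, all alike
- jar: bystander among the canisters: amber glass jar with a white lid, 50 mm diameter, 75 mm tall; origin: centre of the underside
Things that resemble listed ones, but are neither listed nor needed, are in the scene too. Leave any purple look-alike of the can1 alone.

How it is judged:
By the outcome, as a careful person would: the job done as asked, in the order asked, and still so for the second after the job is handed in, with the robot touching nothing.
Of can0, can1, can2, can3 only 2 to 4 are there at a start; the rules pass over those that are not, and their reading is None.
At some moment in a run one of can0, can1, can2, can3 may be knocked a few centimetres aside while the robot is not near it.
It also fails if it takes over 210 s, if anything falls off the work surface, if the arm or the gripper's body presses on something with over 40 N, if the wrist force passes 120 N, or if a joint passes its speed limit or range.

## Working session

There is one attempt and no reset: what is moved stays moved. The work goes in short steps, Python scripts to look and compute and a tool call to move; the robot and the scene stay as the last step left them, time stands still between calls to the robot, and variables do not carry over. Pictures are saved under pics/ and viewed, at most 14 in all, crops included, and the job is handed in when it is done.

Besides the shell and the picture viewer there is one more tool, called after "Request:" in YAML: its name, and indented under it one key for each argument. carry_out: Moves the arm, as the interface text tells. Its arguments: {"type":"object","properties":{"increments":{"type":"array"},"newtons":{"type":"number"}},"required":["increments"]}

```bash
mkdir -p pics; ls; cat > h.py <<'E'
import numpy as np, cv2
from bench import manip, camera, recognise, trace
def towld(c,p):
    E=np.array(c["extrinsics"]); return E[:3,:3].T@(np.array(p)-E[:3,3])
def ray(c,uv):
    n=cv2.undistortPoints(np.array([[uv]],float),np.array(c["K"]),np.array(c["dist"]))[0,0]
    E=np.array(c["extrinsics"]); d=E[:3,:3].T@np.array([n[0],-n[1],-1]); return -E[:3,:3].T@E[:3,3],d
def atz(c,uv,z):
    o,d=ray(c,uv); return o+d*(z-o[2])/d[2]
def tri(c1,a,c2,b):
    o1,d1=ray(c1,a);o2,d2=ray(c2,b)
    s=np.linalg.lstsq(np.stack([d1,-d2],1),o2-o1,rcond=None)[0]
    p,q=o1+s[0]*d1,o2+s[1]*d2
    return (p+q)/2,np.linalg.norm(p-q)
def proj(c,P):
    E=np.array(c["extrinsics"]); q=E[:3,:3]@np.array(P)+E[:3,3]
    return cv2.projectPoints(np.array([[q[0],-q[1],-q[2]]]),np.zeros(3),np.zeros(3),np.array(c["K"]),np.array(c["dist"]))[0][0,0]
E
python3 - <<'E'
from h import *
np.set_printoptions(precision=4,suppress=True)
cs={n:camera(n) for n in("side","top")}
for n,c in cs.items():
    cv2.imwrite(f"pics/{n}0.png",c["color"]); print(n,ray(c,(256,192)),c["K"][0][0])
    for q in("can0","jar","rack","isolator","toggle_tip","grip0","grip1","bore0"):
        try: print(n,q,[(round(r["score"],2),towld(c,r["centre"]).round(3).tolist()) for r in recognise(q,c)])
        except Exception as e: print(q,e)
print(manip.get_state())
E
```

```text
pics
side (array([ 0.2279, -0.8366,  0.6504]), array([ 0.2906,  0.7932, -0.5352])) 415.3355870748133
side can0 [(0.79, [0.445, -0.123, 0.062]), (0.77, [0.427, -0.228, 0.062]), (0.72, [0.35, 0.015, 0.057]), (0.65, [0.447, -0.023, 0.067]), (0.48, [0.627, -0.064, 0.039])]
side jar [(0.76, [0.446, 0.208, 0.051])]
side rack [(0.85, [0.626, -0.06, 0.04])]
side isolator [(0.78, [0.438, 0.335, 0.048])]
side toggle_tip [(0.71, [0.47, 0.356, 0.111]), (0.28, [0.625, -0.062, 0.041])]
side grip0 [(0.92, [0.647, -0.217, 0.097]), (0.52, [0.596, 0.19, 0.101])]
side grip1 [(0.92, [0.647, -0.217, 0.097]), (0.52, [0.596, 0.19, 0.101])]
side bore0 [(0.7, [0.624, -0.065, 0.044])]
top (array([ 0.3683, -0.0058,  0.8998]), array([ 0.1793,  0.0229, -0.9836])) 351.1098559993855
top can0 [(0.85, [0.45, -0.108, 0.062]), (0.61, [0.361, 0.027, 0.063]), (0.55, [0.432, -0.203, 0.064])]
top jar [(0.85, [0.448, 0.216, 0.076])]
top rack [(0.75, [0.629, -0.004, 0.045]), (0.19, [0.434, -0.204, 0.064])]
top isolator [(0.59, [0.447, 0.346, 0.043])]
top toggle_tip [(0.53, [0.482, 0.353, 0.122])]
top grip0 [(0.58, [0.651, -0.206, 0.099])]
top grip1 [(0.58, [0.651, -0.206, 0.099])]
top bore0 [(0.94, [0.627, -0.006, 0.041])]
{'clock': 0.9, 'joint_positions': array([-1.283 ,  0.4675, -0.0116,  1.6027,  0.006 ,  1.0714, -0.0563]), 'qvel': array([ 0.0005,  0.0012,  0.0004,  0.0007, -0.001 , -0.003 ,  0.0014]), 'effort': array([  0.0002, -53.2219,   0.0214, -25.1627,   0.0115,   0.0012,
        -0.    ]), 'ee_pos': array([0.2112, 0.6147, 0.2453]), 'eef_rot': array([[-0.9458,  0.3249,  0.0001],
       [ 0.3249,  0.9458, -0.    ],
       [-0.0001,  0.    , -1.    ]]), 'contact_force': array([ 0.5255,  0.2197, -0.3391]), 'moment': array([-0.025 , -0.0098, -0.0322]), 'grip_force': 0.0, 'grip_width': 0.08523046332828363}
```

View pics/side0.png

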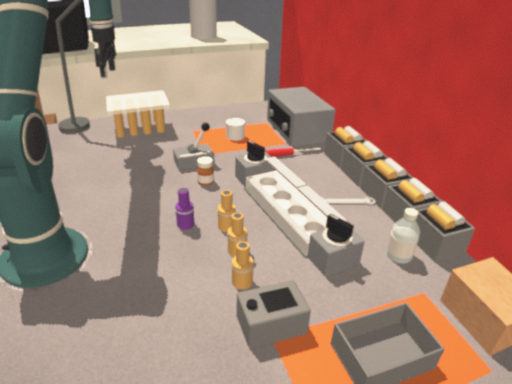

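View pics/top0.png

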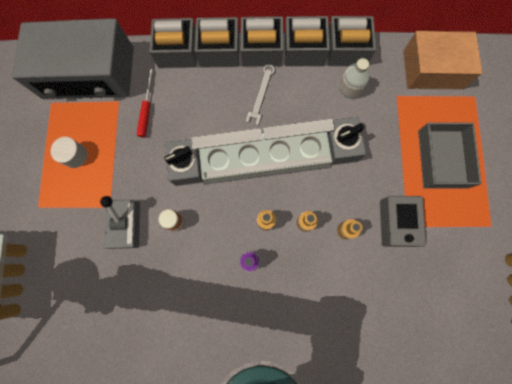

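The side view shows three brass canisters at about (227,210), (237,235) and (242,265), a purple look-alike at (185,210), the jar at (205,170), and the rack with its knobs at (256,150) and (338,230). In the top view the canisters are at (266,219), (308,221) and (351,229), and the toggle ball is at (106,201), leaning to +x, so it is on. Next I fit the poses.

```bash
cat >> h.py <<'E'
from scipy.optimize import minimize
def sil(c,parts,x,y,z0=0):
    im=np.zeros((384,512),np.uint8); a=np.linspace(0,2*np.pi,24,endpoint=False)
    for r,za,zb in parts:
        P=[proj(c,(x+r*np.cos(t),y+r*np.sin(t),z0+z)) for t in a for z in(za,zb)]
        cv2.fillConvexPoly(im,(cv2.convexHull(np.array(P,np.float32))*16).astype(np.int32),1,shift=4)
    return im>0
CAN=[(.023,0,.062),(.014,.062,.105)]; JAR=[(.025,0,.075)]
def fit(views,parts,x0,z=False):
    def f(p):
        return sum(1-(s&m).sum()/max(1,(s|m).sum()) for c,m in views for s in[sil(c,parts,p[0],p[1],p[2] if z else 0)])
    x0=list(x0)[:2]+([0.] if z else [])
    r=minimize(f,x0,method="Nelder-Mead",options=dict(initial_simplex=np.array([x0]+[np.array(x0)+.012*np.eye(len(x0))[i] for i in range(len(x0))]),xatol=3e-4,maxiter=60))
    return r.x,r.fun/len(views)
def masks(c,q,thr=.3): return [r["mask"] for r in trace(q,c) if r["score"]>thr]
def pick(ms,c,P):
    u=proj(c,P); d=[np.linalg.norm(np.argwhere(m).mean(0)[::-1]-u) for m in ms]
    i=int(np.argmin(d)) if d else -1
    return ms[i] if d and d[i]<14 else None
def cans(guess,z=False,q="can0",parts=CAN,zc=.055):
    cs=[camera("side"),camera("top")]; ms=[masks(c,q) for c in cs]; out=[]
    for g in guess:
        v=[(c,m) for c,k in zip(cs,ms) for m in[pick(k,c,(*g[:2],zc))] if m is not None]
        out.append((*fit(v,parts,g,z),len(v)) if v else None)
    return out
E
python3 - <<'E'
from h import *
np.set_printoptions(precision=4,suppress=True)
for r in cans([(.455,-.02),(.45,-.11),(.43,-.21)],True): print("can",r)
print("jar",cans([(.448,.214)],True,"jar",JAR,.04))
cs=[camera("side"),camera("top")]
for q in("toggle_tip","grip0","toggle","knob1"):
    for c in cs: print(q,[(round(r["score"],2),np.argwhere(r["mask"]).mean(0)[::-1].round(1).tolist(),int(r["mask"].sum())) for r in trace(q,c)])
t=cs[1]["color"]
cv2.imwrite("pics/rk.png",cv2.resize(t[110:195,155:375],None,fx=3.6,fy=3.6,interpolation=2))
cv2.imwrite("pics/rks.png",cv2.resize(cs[0]["color"][115:275,165:365],None,fx=3.7,fy=3.7,interpolation=2))
E
```

```text
can (array([ 0.4546, -0.0105, -0.0001]), np.float64(0.22069844817301149), 2)
can (array([ 0.4529, -0.1108, -0.0048]), np.float64(0.05785123966942152), 1)
can (array([ 0.4308, -0.2115, -0.0021]), np.float64(0.1495849297573435), 2)
jar [(array([ 0.4515,  0.225 , -0.0014]), np.float64(0.17338416439876148), 2)]
toggle_tip []
toggle_tip [(0.58, [121.4, 222.6], 1737), (0.53, [109.1, 206.5], 186)]
grip0 [(0.88, [338.1, 229.6], 541), (0.82, [254.8, 151.3], 310), (0.71, [205.2, 171.1], 374)]
grip0 [(0.76, [179.0, 157.5], 435), (0.71, [349.1, 134.0], 388)]
toggle [(0.57, [201.7, 132.7], 128)]
toggle [(0.71, [108.8, 206.4], 160)]
knob1 [(0.97, [338.0, 229.1], 582), (0.55, [255.0, 151.3], 306), (0.29, [298.9, 211.6], 7711)]
knob1 [(0.81, [178.9, 157.3], 437), (0.73, [349.5, 134.5], 442)]
```

View pics/rk.png

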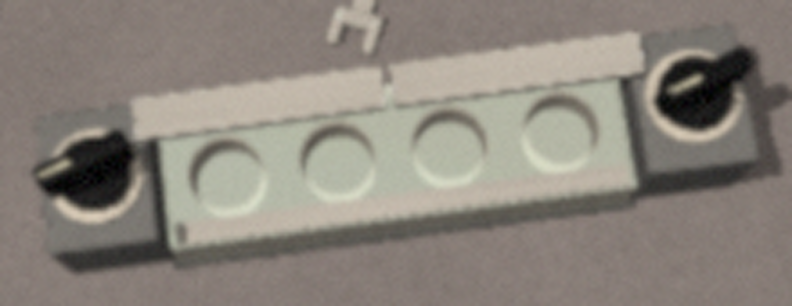

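View pics/rks.png

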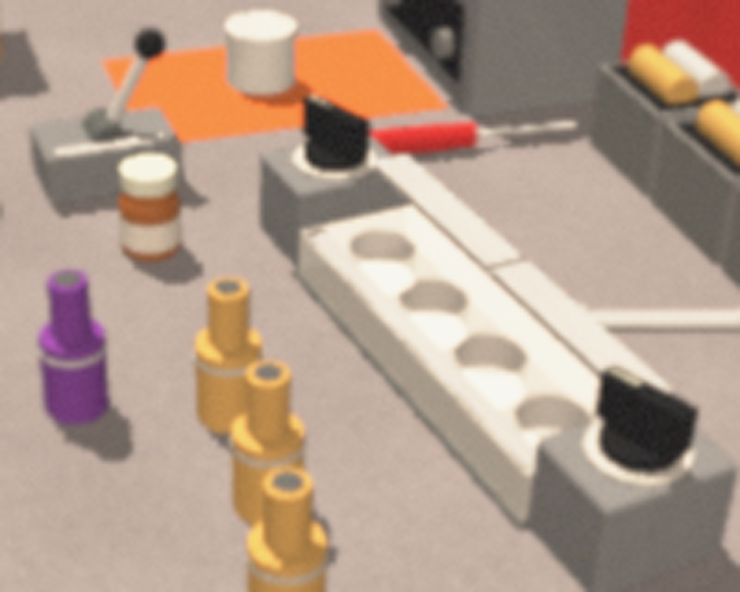

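The top crop shows four empty bores at crop (229,179), (339,164), (449,149) and (559,134), and both knob bars lying nearly along the row, so they are locked. The side crop shows the same bores at (382,245), (433,298), (490,353) and (553,412), with the toggle ball at (149,43).

```bash
python3 - <<'E'
from h import *
np.set_printoptions(precision=4,suppress=True)
cs=[camera("side"),camera("top")]
T=[(229,179),(339,164),(449,149),(559,134)];S=[(382,245),(433,298),(490,353),(553,412)]
B=[]
for a,b in zip(T,S):
    ut=np.array(a)/3.6+[155-.5+.14,110-.36]; us=np.array(b)/3.7+[165-.36,115-.36]
    P,e=tri(cs[0],us,cs[1],ut); B.append(P); print("bore",P,e,atz(cs[1],ut,.04),atz(cs[0],us,.04))
print("ball",tri(cs[0],np.array((149,43))/3.7+[164.6,114.6],cs[1],(106,201)))
t=cs[1]["color"]; 
a=cv2.resize(t[185:260,85:190],None,fx=4,fy=4,interpolation=2);b=cv2.resize(cs[0]["color"][115:190,160:265],None,fx=4,fy=4,interpolation=2)
g=cv2.resize(t[195:280,230:380],None,fx=4,fy=4,interpolation=2)
im=np.zeros((600,800,3),np.uint8); im[:255,:357]=a[:255,:357]; im[:255,400:757]=b[:255,:357]; im[258:598,:600]=g
cv2.imwrite("pics/iso.png",im)
# can fits with z=0
for r in cans([(.4546,-.0105),(.4529,-.1108),(.4308,-.2115)]): print(r)
E
```

```text
bore [0.6092 0.11   0.0432] 0.000866440768765698 [0.6096 0.1105 0.04  ] [0.6117 0.115  0.04  ]
bore [0.6206 0.0327 0.0403] 0.0008094187885745913 [0.6203 0.0328 0.04  ] [0.6212 0.0331 0.04  ]
bore [ 0.6316 -0.0451  0.0406] 0.0016538068500683543 [ 0.631  -0.0449  0.04  ] [ 0.6329 -0.0442  0.04  ]
bore [ 0.6422 -0.1228  0.0427] 0.0025950094783505516 [ 0.6417 -0.1228  0.04  ] [ 0.6455 -0.1194  0.04  ]
ball (array([0.4871, 0.3547, 0.1246]), np.float64(0.004251577317493085))
(array([ 0.4544, -0.0103]), np.float64(0.17432011260242297), 2)
(array([ 0.4517, -0.1093]), np.float64(0.19390887837910464), 2)
(array([ 0.4325, -0.2108]), np.float64(0.13570696103269397), 2)
```

View pics/iso.png

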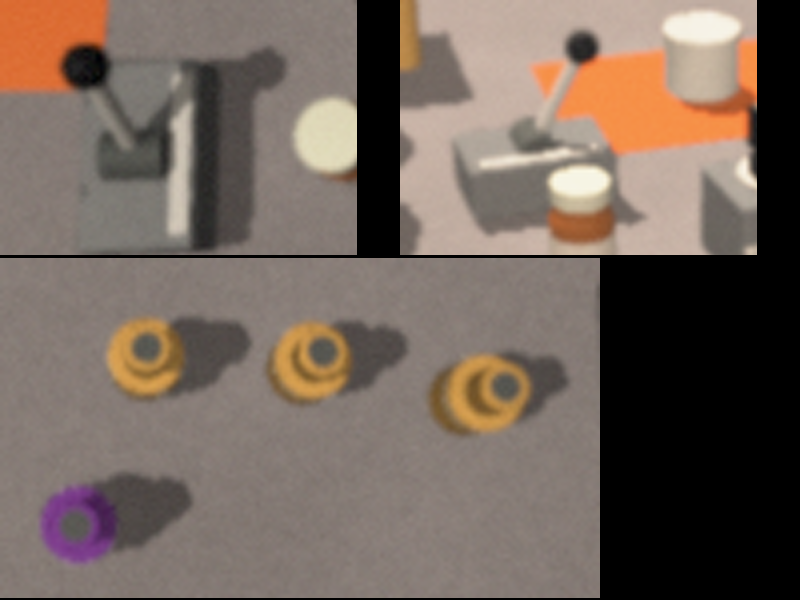

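The isolator crop shows the ball at (86,65) leaning to +x, with the box nearly aligned with world x. The bores triangulate to z of 40–43 mm, which agrees with the text, and give the rack centre at (0.626,-0.006) and yaw at 8°. I'm moving to the toggle now, fingers shut.

Request:
carry_out:
  increments:
    - [0,0,3,3.5,-2.6,0,0]
    - [0,0,6,7,-5.2,0,0]
    - [0,0,9,10.5,-7.8,0,0]
    - [0,0,12,14,-10.4,0,0]
    - [0,0,15,17.5,-13,0,0]
    - [0,0,17,21,-15.6,0,0]
    - [0,0,19,24.5,-18.2,0,0]
    - [0,0,19,28,-20.8,0,0]
  newtons: 60

```text
clock: 2.9
ee_pos: [0.4925, 0.4055, 0.2455]
eef_rot: [[-1.0, -0.002, 0.0], [-0.002, 1.0, 0.0], [-0.0, 0.0, -1.0]]
contact_force: [0.3, 0.1, 0.8]
grip_width: 0.0001
grip_force: 0.0
```

```bash
python3 - <<'E'
from h import *
np.set_printoptions(precision=4,suppress=True)
s=manip.get_state(); print(s["clock"],s["ee_pos"],s["eef_rot"],s["grip_width"],s["joint_positions"])
c=camera("top")
print("hinge",atz(c,(118,223.5),.042), "boxtop", [atz(c,np.array(p)/4+[84.6,184.6],.045) for p in((78,248),(195,240),(100,62),(193,65))])
for p in((148,90),(322,92),(506,128)): print("neck",atz(c,np.array(p)/4+[229.6,194.6],.105))
E
```

```text
2.9 [0.4925 0.4055 0.2455] [[-1.     -0.0015  0.0003]
 [-0.0015  1.      0.0004]
 [-0.0003  0.0004 -1.    ]] 7.344946827981951e-05 [-0.7546  0.4459  0.018   1.636  -0.009   1.0594  0.8384]
hinge [0.4455 0.3574 0.042 ] boxtop [array([0.3882, 0.3871, 0.045 ]), array([0.3937, 0.3139, 0.045 ]), array([0.5039, 0.3822, 0.045 ]), array([0.502 , 0.3223, 0.045 ])]
neck [ 0.4553 -0.0115  0.105 ]
neck [ 0.4542 -0.11    0.105 ]
neck [ 0.4337 -0.213   0.105 ]
```

Request:
carry_out:
  increments:
    - [0,0,0,3.4,-2.5,0,0]
    - [0,0,0,6.8,-5,0,0]
    - [0,0,0,6.8,-5,-3,0]
    - [0,0,0,6.8,-5,-6,0]
    - [0,0,0,6.8,-5,-9,0]
    - [0,0,0,6.8,-5,-12,0]
    - [0,0,0,6.8,-5,-12.3,0]
    - [0,0,0,6.8,-5,-12.3,0]

```text
clock: 3.75
ee_pos: [0.5589, 0.3568, 0.122]
eef_rot: [[-1.0, -0.001, -0.001], [-0.001, 1.0, -0.001], [0.001, -0.001, -1.0]]
contact_force: [-0.1, -0.8, 1.0]
grip_width: -0.0004
grip_force: 0.0
```

Request:
carry_out:
  increments:
    - [0,0,0,-2,0,0,0]
    - [0,0,0,-4,0,0,0]
    - [0,0,0,-6,0,0,0]
    - [0,0,0,-8,0,0,0]
    - [0,0,0,-10,0,0,0]
    - [0,0,0,-12,0,0,0]
    - [0,0,0,-12.5,0,0,0]
    - [0,0,0,-12.5,0,0,0]

```text
clock: 4.55
ee_pos: [0.4347, 0.3579, 0.1241]
eef_rot: [[-1.0, -0.002, 0.002], [-0.002, 1.0, 0.002], [-0.002, 0.002, -1.0]]
contact_force: [0.0, -0.6, -0.0]
grip_width: 0.0001
grip_force: 0.0
```

Request:
carry_out:
  increments:
    - [0,0,0,2,0,2,0]
    - [0,0,0,2,0,6,0]
    - [0,0,0,2,0,10,0]
    - [0,0,0,4,-3,12,0.5]
    - [0,0,-5,6,-7,12,0.5]
    - [0,0,-10,8,-11,12,0.5]
    - [0,0,-15,10,-14,12,0.5]
    - [0,0,-20,12,-15.5,12,0.5]

```text
clock: 5.35
ee_pos: [0.5569, 0.1973, 0.2437]
eef_rot: [[-0.937, 0.35, 0.003], [0.35, 0.937, -0.001], [-0.003, 0.0, -1.0]]
contact_force: [-0.5, 1.0, 0.3]
grip_width: 0.0426
grip_force: 0.0
```

```bash
python3 - <<'E'
from h import *
np.set_printoptions(precision=4,suppress=True)
for n in("top","side"):
    c=camera(n); print(n,[(r["score"],towld(c,r["centre"])) for r in recognise("toggle_tip",c)])
    cv2.imwrite(f"pics/{n}1.png",c["color"])
print(manip.get_state()["joint_positions"])
E
```

```text
top []
side [(0.67, array([0.4071, 0.3524, 0.11  ])), (0.24, array([ 0.6243, -0.0646,  0.0387]))]
[-0.5349  0.3678  0.1655  1.7666 -0.0699  1.0119  0.8785]
```

View pics/side1.png

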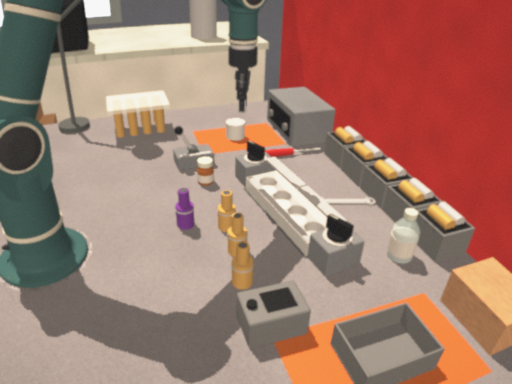

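The toggle is now off, with its ball at (179,131) in the side view. Next is knob1.

Request:
carry_out:
  increments:
    - [0,0,-8,1.5,0,-1,0.5]
    - [0,0,-16,3,0,-3,0.5]
    - [0,0,-24,4,0,-5,0.5]
    - [0,0,-32,4,0,-7,0.5]
    - [0,0,-40,4,0,-9,0.5]
    - [0,0,-43,4,0,-11,0.5]
    - [0,0,-43,4,0,-13,0.5]
    - [0,0,-43,4,0,-14.4,0.5]

```text
clock: 6.35
ee_pos: [0.5931, 0.2035, 0.097]
eef_rot: [[-0.458, 0.889, -0.001], [0.889, 0.458, 0.0], [0.001, -0.001, -1.0]]
contact_force: [-1.6, -1.2, 8.0]
grip_width: 0.0426
grip_force: 5.4
```

Request:
carry_out:
  increments:
    - [0,0,0,0,0,0,0.5]
    - [0,0,0,0,0,0,0]
    - [0,0,0,0,0,0,0]
    - [0,0,0,0,0,0,0]
    - [0,0,0,0,0,0,0]
    - [0,0,0,0,0,0,0]
    - [0,0,0,0,0,0,0]
    - [0,0,0,0,0,0,0]
  newtons: 50

```text
clock: 7.15
ee_pos: [0.5975, 0.2043, 0.0998]
eef_rot: [[-0.456, 0.89, 0.008], [0.89, 0.456, 0.004], [-0.0, 0.009, -1.0]]
contact_force: [7.7, 4.1, -2.2]
grip_width: 0.0154
grip_force: 52.2
```

```bash
python3 - <<'E'
from h import *
s=manip.get_state(); print(s)
E
```

```text
{'clock': 7.15, 'joint_positions': array([-0.59443748,  0.61395506,  0.28847322,  1.77327   , -0.23654711,
        0.77894616,  0.28494985]), 'qvel': array([-0.00061236,  0.00143089, -0.00129174,  0.00141153, -0.00195858,
       -0.00143975, -0.00050171]), 'effort': array([  1.12285774, -54.21469331,   5.61755374, -14.89397049,
         0.66570913,   2.30190709,   0.11404757]), 'ee_pos': array([0.59749865, 0.20434069, 0.09977995]), 'eef_rot': array([[-4.55602121e-01,  8.90144855e-01,  8.29722220e-03],
       [ 8.90183470e-01,  4.55585549e-01,  3.89831292e-03],
       [-3.10031339e-04,  9.16212968e-03, -9.99957979e-01]]), 'contact_force': array([ 7.65461627,  4.13776751, -2.16937542]), 'moment': array([ 0.85810038, -1.40210096, -0.16561116]), 'grip_force': 52.227789759635925, 'grip_width': 0.01544346574447551}
```

Request:
carry_out:
  increments:
    - [0,0,6,0.3,-0.1,0,0]
    - [0,0,14,0.5,-0.2,0,0]
    - [0,0,22,0.5,-0.2,0,0]
    - [0,0,30,0.5,-0.2,0,0]
    - [0,0,38,0.5,-0.2,0,0]
    - [0,0,46,0.5,-0.2,0,0]
    - [0,0,54,0.5,-0.2,0,0]
    - [0,0,62,0.5,-0.2,0,0]

```text
clock: 7.95
ee_pos: [0.594, 0.1978, 0.0996]
eef_rot: [[-1.0, 0.011, -0.011], [0.011, 1.0, -0.004], [0.011, -0.005, -1.0]]
contact_force: [-18.8, -8.8, 21.8]
grip_width: 0.0153
grip_force: 55.8
```

Request:
carry_out:
  increments:
    - [0,0,5,0,0,0,0]
    - [0,0,9,0,0,0,0]
    - [0,0,12,0,0,0,0]
    - [0,0,12,0,0,0,0]
    - [0,0,12,0,0,0,0]
    - [0,0,12,0,0,0,0]
    - [0,0,12,0,0,0,0]
    - [0,0,12,0,0,0,0]

```text
clock: 8.75
ee_pos: [0.5946, 0.1969, 0.0996]
eef_rot: [[-0.982, -0.188, -0.011], [-0.188, 0.982, -0.004], [0.011, -0.002, -1.0]]
contact_force: [-16.4, -7.8, 21.4]
grip_width: 0.0154
grip_force: 78.2
```

```bash
python3 - <<'E'
from h import *
s=manip.get_state(); print({k:s[k] for k in ("clock","ee_pos","eef_rot","contact_force","moment","grip_width","joint_positions")})
E
```

```text
{'clock': 8.75, 'ee_pos': array([0.59462325, 0.19686969, 0.09958886]), 'eef_rot': array([[-0.98219245, -0.18756405, -0.0108502 ],
       [-0.18752582,  0.9822496 , -0.00444883],
       [ 0.01149205, -0.00233492, -0.99993124]]), 'contact_force': array([-16.37565702,  -7.82552416,  21.43917048]), 'moment': array([-1.62072775,  3.55548702, -0.92591525]), 'grip_width': 0.015392134682610572, 'joint_positions': array([-0.34781356,  0.60634676, -0.03444199,  1.75297383,  0.02771875,
        0.79447033,  1.36369055])}
```

Request:
carry_out:
  increments:
    - [0,0,0,0,0,0,0.5]
    - [0,0,0,0,0,0,0.5]
    - [0,0,0,0,0,0,0.5]
    - [0,0,0,0,0,3,0.5]
    - [0,0,0,0,0,8,0.5]
    - [0,0,-8,1,-5,8,0.5]
    - [0,0,-16,1.5,-10,8,0.5]
    - [0,0,-24,2,-15,8,0.5]

```text
clock: 9.55
ee_pos: [0.6195, 0.0501, 0.1788]
eef_rot: [[-0.974, 0.228, 0.002], [0.228, 0.974, 0.0], [-0.001, 0.001, -1.0]]
contact_force: [0.9, -0.1, -0.8]
grip_width: 0.0432
grip_force: 0.0
```

Request:
carry_out:
  increments:
    - [0,0,-8,0.7,-4.5,0,0.5]
    - [0,0,-16,1.4,-9,0,0.5]
    - [0,0,-24,2.1,-13.5,0,0.5]
    - [0,0,-32,2.8,-18,0,0.5]
    - [0,0,-40,3.5,-22,0,0.5]
    - [0,0,-48,3.8,-25.9,0,0.5]
    - [0,0,-50.5,3.8,-25.9,-3,0.5]
    - [0,0,-50.5,3.8,-25.9,-3,0.5]

```text
clock: 10.35
ee_pos: [0.6545, -0.2082, 0.1442]
eef_rot: [[-0.445, 0.895, -0.007], [0.895, 0.445, 0.001], [0.004, -0.006, -1.0]]
contact_force: [-1.1, 1.1, -0.6]
grip_width: 0.0426
grip_force: 0.0
```

```bash
python3 - <<'E'
from h import *
s=manip.get_state(); print({k:s[k] for k in ("clock","ee_pos","eef_rot","contact_force","grip_width","joint_positions")})
c=camera("top"); d=camera("side")
a=cv2.resize(c["color"][110:195,155:375],None,fx=3.6,fy=3.6,interpolation=2)
b=cv2.resize(d["color"][125:207,215:415],None,fx=3.6,fy=3.6,interpolation=2)
im=np.zeros((600,800,3),np.uint8); im[:300,:792]=a[:300]; im[302:597,:720]=b[:295]
for P in((.5972,.1977,.119),(.601,.1975,.119),(.6426,-.1251,.04),(.6315,-.0459,.04),(.6203,.0333,.04),(.6092,.1125,.04)):
    u=(proj(c,P)-[155,110]+.5)*3.6-.5; cv2.circle(im,tuple(u.astype(int).tolist()),2,(0,0,255),-1)
cv2.imwrite("pics/k1.png",im)
E
```

```text
{'clock': 10.35, 'ee_pos': array([ 0.65451159, -0.20820015,  0.144183  ]), 'eef_rot': array([[-0.4452194 ,  0.89539432, -0.00697751],
       [ 0.89541158,  0.44523765,  0.00124083],
       [ 0.00421768, -0.0056953 , -0.99997489]]), 'contact_force': array([-1.11153037,  1.08655278, -0.58280104]), 'grip_width': 0.04262832507537335, 'joint_positions': array([ 0.04045047,  0.64791507,  0.32011578,  1.59188678, -0.23506164,
        0.94713235,  0.90062977])}
```

View pics/k1.png

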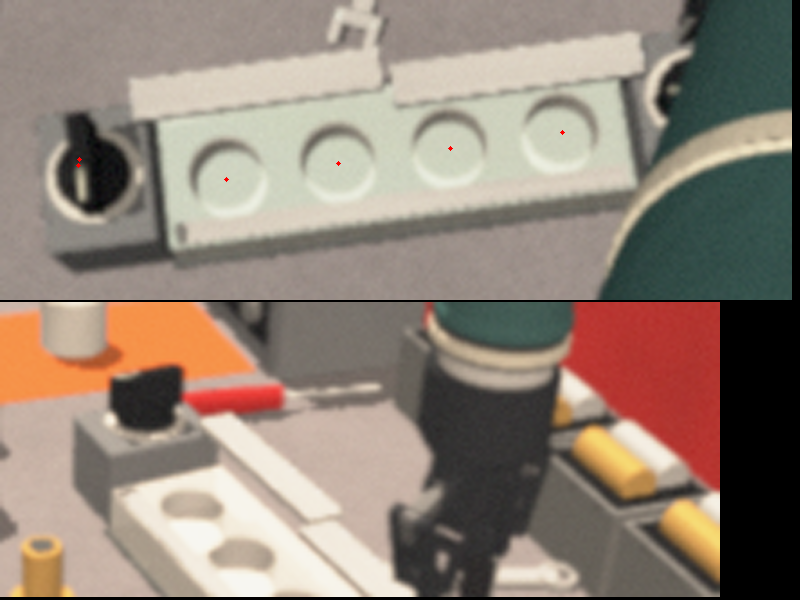

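Knob1 is open: its keeper bar has moved back, and the grip bar runs along rack x at crop (80,165). Now gripping knob0.

Request:
carry_out:
  increments:
    - [0,0,0,0,0,-2,0.5]
    - [0,0,0,0,0,-4,0.5]
    - [0,0,0,0,0,-5,0.5]
    - [0,0,0,0,0,-5,0.5]
    - [0,0,0,0,0,-5,0]
    - [0,0,0,0,0,-5,0]
    - [0,0,0,0,0,-5,0]
    - [0,0,0,0,0,-5,0]

```text
clock: 11.25
ee_pos: [0.6556, -0.2086, 0.0997]
eef_rot: [[-0.446, 0.895, -0.002], [0.895, 0.446, -0.0], [0.001, -0.002, -1.0]]
contact_force: [-6.3, 0.4, 6.6]
grip_width: 0.0154
grip_force: 51.1
```

Request:
carry_out:
  increments:
    - [0,0,0,0,0,0,0]
    - [0,0,8,0,0,0,0]
    - [0,0,16,0,0,0,0]
    - [0,0,24,0,0,0,0]
    - [0,0,32,0,0,0,0]
    - [0,0,40,0,0,0,0]
    - [0,0,48,0,0,0,0]
    - [0,0,56,0,0,0,0]

```text
clock: 12.05
ee_pos: [0.6544, -0.2103, 0.0996]
eef_rot: [[-0.992, 0.126, -0.005], [0.126, 0.992, -0.002], [0.004, -0.003, -1.0]]
contact_force: [-9.2, -2.1, 7.5]
grip_width: 0.0155
grip_force: 51.1
```

Request:
carry_out:
  increments:
    - [0,0,8,0,0,0,0]
    - [0,0,14,0,0,0,0]
    - [0,0,18,0,0,0,0]
    - [0,0,18,0,0,0,0]
    - [0,0,18,0,0,0,0]
    - [0,0,18,0,0,0,0]
    - [0,0,18,0,0,0,0]
    - [0,0,18,0,0,0,0]

```text
clock: 12.85
ee_pos: [0.6544, -0.2109, 0.0997]
eef_rot: [[-0.985, -0.175, -0.004], [-0.175, 0.985, -0.001], [0.004, -0.0, -1.0]]
contact_force: [-8.0, -2.2, 7.7]
grip_width: 0.0154
grip_force: 66.0
```

```bash
python3 - <<'E'
from h import *
s=manip.get_state(); print({k:s[k] for k in ("clock","ee_pos","contact_force","moment","joint_positions")})
E
```

```text
{'clock': 12.85, 'ee_pos': array([ 0.65436162, -0.21088135,  0.0996902 ]), 'contact_force': array([-8.00780245, -2.23199179,  7.67389163]), 'moment': array([-0.38186799,  1.86909533, -1.70467805]), 'joint_positions': array([ 0.27155209,  0.68844036, -0.01374446,  1.59567276,  0.01444552,
        0.86129677,  1.99799883])}
```

Request:
carry_out:
  increments:
    - [0,0,0,0,0,0,0.5]
    - [0,0,0,0,0,0,0.5]
    - [0,0,0,0,0,0,0.5]
    - [0,0,0,0,0,4,0.5]
    - [0,0,0,0,0,9,0.5]
    - [0,0,-8,-3,1,12,0.5]
    - [0,0,-16,-5,1,12,0.5]
    - [0,0,-24,-7,1,12,0.5]

```text
clock: 13.65
ee_pos: [0.5872, -0.197, 0.22]
eef_rot: [[-0.972, 0.237, 0.003], [0.237, 0.972, -0.0], [-0.003, 0.0, -1.0]]
contact_force: [0.5, 0.4, -0.6]
grip_width: 0.0424
grip_force: 0.0
```

Request:
carry_out:
  increments:
    - [0,0,-8,0,4,0,0.5]
    - [0,0,-16,0,8,0,0.5]
    - [0,0,-24,0,12,0,0.5]
    - [0,0,-32,0,16,0,0.5]
    - [0,0,-40,0,20,0,0.5]
    - [0,0,-48,0,24,0,0.5]
    - [0,0,-56,0,28,0,0.5]
    - [0,0,-64,0,30,0,0.5]

```text
clock: 14.45
ee_pos: [0.5865, 0.1078, 0.2184]
eef_rot: [[-0.218, 0.976, 0.0], [0.976, 0.218, 0.002], [0.002, 0.001, -1.0]]
contact_force: [-0.1, 0.3, 0.0]
grip_width: 0.0426
grip_force: 0.0
```

```bash
cat > look.py <<'E'
from h import *
import sys
np.set_printoptions(precision=4,suppress=True)
cs=[camera("side"),camera("top")]; 
for c in cs:
    hsv=cv2.cvtColor(c["color"],cv2.COLOR_BGR2HSV)
    print([(round(r["score"],2),np.argwhere(r["mask"]).mean(0)[::-1].round(0).tolist(),int(r["mask"].sum()),int(np.median(hsv[...,0][r["mask"]]))) for r in trace("can0",c)])
    print([(round(r["score"],2),towld(c,r["centre"]).round(3).tolist()) for r in recognise("can0",c)])
s=manip.get_state(); print(s["clock"],s["ee_pos"],s["joint_positions"])
d=lambda c,r:cv2.resize(c["color"][r[0]:r[1],r[2]:r[3]],None,fx=3,fy=3,interpolation=2)
im=np.zeros((600,800,3),np.uint8); a=d(cs[1],(110,245,150,375)); b=d(cs[0],(160,260,170,370))[:195]
im[:400,:675]=a[:400]; im[402:597,:600]=b
cv2.imwrite(sys.argv[1],im)
E
python3 look.py pics/k0.png
```

```text
[(0.93, [242.0, 267.0], 879, 17), (0.78, [236.0, 233.0], 565, 17), (0.64, [225.0, 211.0], 543, 17), (0.63, [184.0, 210.0], 670, 148)]
[(0.94, [0.427, -0.226, 0.06]), (0.77, [0.443, -0.122, 0.06]), (0.73, [0.35, 0.013, 0.058]), (0.68, [0.406, 0.35, 0.111]), (0.58, [0.447, -0.023, 0.066]), (0.22, [0.684, -0.087, 0.086])]
[(0.86, [307.0, 221.0], 353, 18), (0.65, [266.0, 220.0], 272, 18), (0.64, [349.0, 229.0], 370, 17), (0.56, [249.0, 261.0], 274, 144), (0.23, [348.0, 134.0], 435, 24)]
[(0.85, [0.45, -0.105, 0.063]), (0.72, [0.359, 0.025, 0.06]), (0.66, [0.431, -0.207, 0.062]), (0.59, [0.45, -0.011, 0.064])]
14.75 [0.5872 0.1004 0.2184] [-0.3908  0.4046  0.2119  1.7783 -0.0995  0.9692  0.0796]
```

View pics/k0.png

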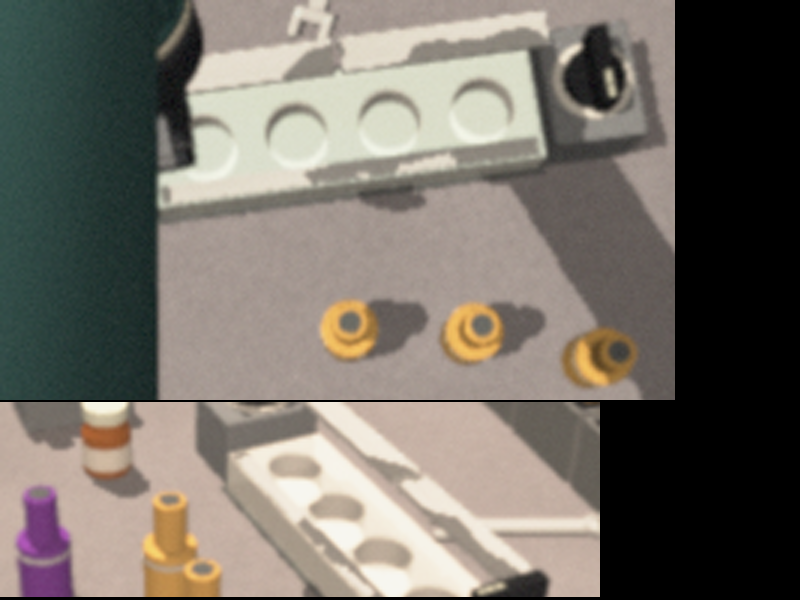

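Both knobs are open, with knob0's bar at crop (600,70) running along rack x and both keepers back. The three canisters have not moved. Going to the -y canister first, with an x-closing squeeze to centre it.

Request:
carry_out:
  increments:
    - [0,0,0,-2,-4,0,0.7]
    - [0,0,0,-4,-8,0,0.7]
    - [0,0,0,-6,-12,0,0.7]
    - [0,0,0,-8,-16,0,0.7]
    - [0,0,0,-10,-20,0,0.7]
    - [0,0,0,-12,-24,0,0.7]
    - [0,0,0,-14,-28,0,0.7]
    - [0,0,0,-15.2,-31.3,0,0.7]

```text
clock: 15.55
ee_pos: [0.4323, -0.2146, 0.2187]
eef_rot: [[-0.213, 0.977, 0.0], [0.977, 0.213, -0.0], [-0.001, 0.0, -1.0]]
contact_force: [0.7, -0.2, -0.5]
grip_width: 0.0598
grip_force: 0.0
```

Request:
carry_out:
  increments:
    - [0,0,0,0,0,-3,0.7]
    - [0,0,0,0,0,-6,0.7]
    - [0,0,0,0,0,-9,0.7]
    - [0,0,0,0,0,-11,0.7]
    - [0,0,0,0,0,-13.3,0.7]
    - [0,0,0,0,0,-13.3,0.7]
    - [0,0,0,0,0,-13.3,0.7]
    - [0,0,0,0,0,-13.3,0.7]
  newtons: 30

```text
clock: 16.35
ee_pos: [0.4355, -0.2118, 0.0865]
eef_rot: [[-0.216, 0.976, 0.002], [0.976, 0.216, -0.001], [-0.001, 0.002, -1.0]]
contact_force: [0.5, -0.1, 0.9]
grip_width: 0.0597
grip_force: 0.0
```

Request:
carry_out:
  increments:
    - [0,0,0,0,0,0,0.35]
    - [0,0,0,0,0,0,0.3]
    - [0,0,0,0,0,0,0.25]
    - [0,0,0,0,0,0,0.25]
    - [0,0,0,0,0,0,0.25]
    - [0,0,0,0,0,0,0.25]
    - [0,0,0,0,0,0,0.25]
    - [0,0,0,0,0,0,0.25]

```text
clock: 17.15
ee_pos: [0.4351, -0.2111, 0.0859]
eef_rot: [[-0.217, 0.976, 0.001], [0.976, 0.217, -0.0], [-0.0, 0.0, -1.0]]
contact_force: [-3.2, -0.3, 7.1]
grip_width: 0.0271
grip_force: 29.8
```

```bash
python3 - <<'E'
from h import *
s=manip.get_state(); print({k:s[k] for k in ("clock","ee_pos","contact_force","moment","joint_positions","grip_width")})
E
```

```text
{'clock': 17.15, 'ee_pos': array([ 0.435088  , -0.21107484,  0.08594291]), 'contact_force': array([-3.16771453, -0.30846528,  7.14168046]), 'moment': array([-0.06328301,  0.55881825,  0.00760448]), 'joint_positions': array([ 0.12834432,  0.44473313,  0.30591573,  2.13317057, -0.23355163,
        0.59399237,  0.81950406]), 'grip_width': 0.02713996728962299}
```

Request:
carry_out:
  increments:
    - [0,0,0,0,0,1,0.25]
    - [0,0,0,0,0,1,0.25]
    - [0,0,0,0,0,0.5,0.25]
    - [0,0,0,0,0,0,0.25]
    - [0,0,0,0,0,0,0.25]
    - [0,0,0,0,0,0,0.7]
    - [0,0,0,0,0,0,0.7]
    - [0,0,0,0,0,0,0.7]

```text
clock: 17.95
ee_pos: [0.4352, -0.2108, 0.0851]
eef_rot: [[-0.217, 0.976, 0.0], [0.976, 0.217, -0.0], [-0.0, 0.0, -1.0]]
contact_force: [1.0, 0.1, 0.1]
grip_width: 0.0598
grip_force: 0.0
```

Request:
carry_out:
  increments:
    - [0,0,8,0,0,0,0.7]
    - [0,0,16,0,0,0,0.7]
    - [0,0,24,0,0,0,0.7]
    - [0,0,32,0,0,0,0.7]
    - [0,0,40,0,0,0,0.7]
    - [0,0,48,0,0,0,0.7]
    - [0,0,56,0,0,0,0.7]
    - [0,0,64,0,0,0,0.7]

```text
clock: 18.75
ee_pos: [0.4351, -0.2107, 0.0852]
eef_rot: [[-0.974, 0.227, 0.0], [0.227, 0.974, 0.0], [-0.0, 0.0, -1.0]]
contact_force: [-0.1, 0.0, 0.6]
grip_width: 0.0598
grip_force: 0.0
```

Request:
carry_out:
  increments:
    - [0,0,8,0,0,0,0.7]
    - [0,0,16,0,0,0,0.7]
    - [0,0,21,0,0,0,0.7]
    - [0,0,21,0,0,0,0.35]
    - [0,0,21,0,0,0,0.2]
    - [0,0,21,0,0,0,0.2]
    - [0,0,21,0,0,0,0.2]
    - [0,0,21,0,0,0,0.2]
  newtons: 40

```text
clock: 19.55
ee_pos: [0.4351, -0.211, 0.0854]
eef_rot: [[-0.991, -0.131, 0.0], [-0.131, 0.991, -0.0], [-0.0, -0.001, -1.0]]
contact_force: [-0.1, -0.3, -0.6]
grip_width: 0.027
grip_force: 39.4
```

```bash
python3 - <<'E'
from h import *
s=manip.get_state(); print({k:s[k] for k in ("clock","ee_pos","contact_force","moment","joint_positions","grip_width","grip_force")})
for r in cans([(.4546,-.0105),(.4529,-.1108),(.4308,-.2115)]): print(r)
E
```

```text
{'clock': 19.55, 'ee_pos': array([ 0.43514303, -0.21102563,  0.08535157]), 'contact_force': array([-0.08539822, -0.30290214, -0.61391821]), 'moment': array([-0.44961836, -0.00158578,  0.03254486]), 'joint_positions': array([ 0.44354809,  0.43980165, -0.07334402,  2.11283455,  0.05667424,
        0.59022505,  2.03203211]), 'grip_width': 0.026968448401284033, 'grip_force': 39.42181885242462}
(array([0.44038036, 0.01147807]), np.float64(0.12732727395822752), 2)
(array([ 0.44633819, -0.10341082]), np.float64(0.830379746835443), 1)
(array([ 0.43447273, -0.2085401 ]), np.float64(0.33152762730227514), 1)
```

Request:
carry_out:
  increments:
    - [0,0,0,0,0,4,0.2]
    - [0,0,0,0,0,8,0.2]
    - [0,0,0,0,0,12,0.2]
    - [0,0,0,4,1.7,13,0.2]
    - [0,0,0,8,3.4,13,0.2]
    - [0,0,0,12,5.1,13,0.2]
    - [0,0,0,16,6.8,13,0.2]
    - [0,0,0,20.9,8.7,13,0.2]

```text
clock: 20.55
ee_pos: [0.6417, -0.1237, 0.2143]
eef_rot: [[-0.991, -0.131, -0.003], [-0.131, 0.991, 0.001], [0.003, 0.001, -1.0]]
contact_force: [1.5, -0.6, -1.7]
grip_width: 0.0267
grip_force: 40.5
```

Request:
carry_out:
  increments:
    - [0,0,0,0,0,0,0.2]
    - [0,0,0,0,0,-2,0.2]
    - [0,0,0,0,0,-4,0.2]
    - [0,0,0,0,0,-6,0.2]
    - [0,0,0,0,0,-7.5,0.2]
    - [0,0,0,0,0,-8.5,0.2]
    - [0,0,0,0,0,-8.5,0.2]
    - [0,0,0,0,0,-8.5,0.2]

```text
clock: 21.35
ee_pos: [0.6419, -0.1247, 0.1307]
eef_rot: [[-0.991, -0.131, 0.001], [-0.131, 0.991, 0.0], [-0.001, 0.0, -1.0]]
contact_force: [-0.0, -0.6, -2.7]
grip_width: 0.0271
grip_force: 40.2
```

Request:
carry_out:
  increments:
    - [0,0,0,0,0,-0.3,0.2]
    - [0,0,0,0,0,-0.6,0.2]
    - [0,0,0,0,0,-0.9,0.2]
    - [0,0,0,0,0,-1.2,0.2]
    - [0,0,0,0,0,-1.2,0.2]
    - [0,0,0,0,0,-1.2,0.2]
    - [0,0,0,0,0,-1.2,0.2]
    - [0,0,0,0,0,-1.2,0.2]

```text
clock: 22.15
ee_pos: [0.6419, -0.1249, 0.1183]
eef_rot: [[-0.991, -0.131, 0.001], [-0.131, 0.991, -0.0], [-0.001, -0.0, -1.0]]
contact_force: [3.0, -2.0, -3.9]
grip_width: 0.027
grip_force: 40.1
```

```bash
python3 - <<'E'
from h import *
s=manip.get_state(); print({k:s[k] for k in ("clock","ee_pos","contact_force","moment","grip_width","grip_force")})
E
python3 look.py pics/p1.png
```

```text
{'clock': 22.15, 'ee_pos': array([ 0.64190351, -0.12491054,  0.11829894]), 'contact_force': array([ 2.96415594, -1.95741856, -3.93092963]), 'moment': array([-0.36635374, -0.83107928,  0.01132861]), 'grip_width': 0.027006604968322558, 'grip_force': 40.14289319515228}
[(0.94, [219.0, 208.0], 627, 17), (0.8, [314.0, 216.0], 557, 17), (0.71, [237.0, 236.0], 713, 17), (0.58, [184.0, 211.0], 632, 148)]
[(0.85, [0.438, -0.001, 0.06]), (0.83, [0.63, -0.138, 0.087]), (0.65, [0.349, 0.015, 0.058]), (0.58, [0.446, -0.124, 0.054])]
[(0.79, [249.0, 262.0], 267, 144), (0.76, [307.0, 221.0], 308, 17), (0.52, [257.0, 225.0], 299, 18), (0.51, [313.0, 145.0], 274, 17), (0.41, [107.0, 236.0], 180, 20)]
[(0.75, [0.448, -0.107, 0.061]), (0.74, [0.631, -0.122, 0.095]), (0.64, [0.439, 0.012, 0.06]), (0.61, [0.621, 0.059, 0.037]), (0.56, [0.354, 0.029, 0.061])]
22.45 [ 0.6418 -0.1249  0.1183] [ 0.221   0.6193 -0.1116  1.678   0.0864  0.8486  1.7752]
```

View pics/p1.png

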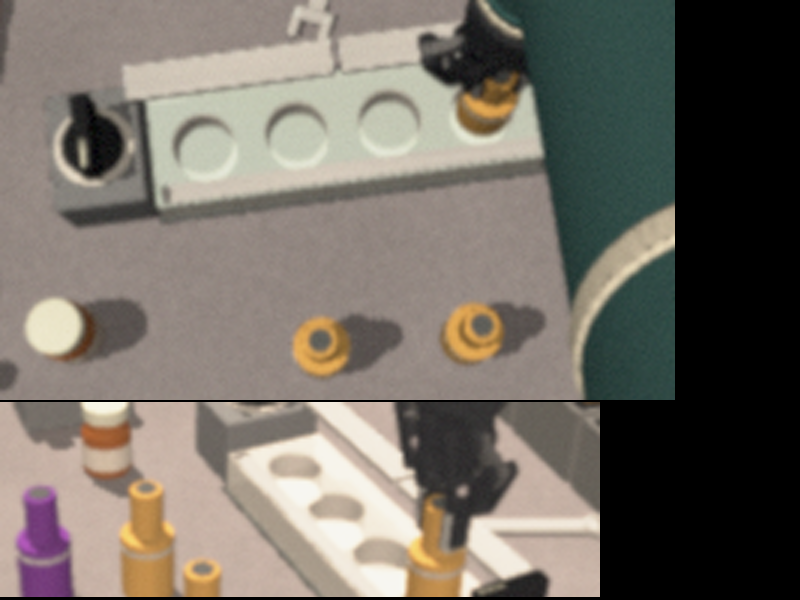

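The canister is 7 mm into bore 0, measured z 0.118 against 0.125 at the rim. Canister A has been knocked about 25 mm toward +y, to crop (320,343). Continuing down.

Request:
carry_out:
  increments:
    - [0,0,0,0.1,0,-0.4,0.2]
    - [0,0,0,0.1,-0.1,-0.8,0.2]
    - [0,0,0,0.1,-0.1,-1.2,0.2]
    - [0,0,0,0.1,-0.1,-1.6,0.2]
    - [0,0,0,0.1,-0.1,-2,0.2]
    - [0,0,0,0.1,-0.1,-2.4,0.2]
    - [0,0,0,0.1,-0.1,-2.4,0.2]
    - [0,0,0,0.1,-0.1,-2.4,0.2]

```text
clock: 23.25
ee_pos: [0.6433, -0.1254, 0.0954]
eef_rot: [[-0.991, -0.131, 0.001], [-0.131, 0.991, 0.0], [-0.001, 0.0, -1.0]]
contact_force: [-0.4, 0.3, 4.9]
grip_width: 0.0274
grip_force: 41.2
```

```bash
python3 - <<'E'
from h import *
np.set_printoptions(precision=4,suppress=True)
s=manip.get_state(); print({k:s[k] for k in ("clock","ee_pos","contact_force","moment","grip_width","grip_force")})
cs=[camera("side"),camera("top")]; ms=[masks(c,"can0") for c in cs]
for g in((.4404,.0115),(.4535,-.11)):
    v=[(c,pick(k,c,(*g,.055))) for c,k in zip(cs,ms)]
    print([fit([w],CAN,g) for w in v if w[1] is not None])
print("neckA",atz(cs[1],np.array((320,341))/3+[149.7,109.7],.105),"neckB",atz(cs[1],np.array((482,326))/3+[149.7,109.7],.105))
E
```

```text
{'clock': 23.25, 'ee_pos': array([ 0.6433, -0.1254,  0.0954]), 'contact_force': array([-0.3882,  0.2934,  4.8555]), 'moment': array([ 0.2144,  0.045 , -0.0412]), 'grip_width': 0.02736526008673619, 'grip_force': 41.19964420795441}
[(array([0.4407, 0.0146]), np.float64(0.06744868035190621)), (array([0.4402, 0.0108]), np.float64(0.10946745562130178))]
[(array([ 0.4514, -0.1119]), np.float64(0.057213930348258724)), (array([ 0.4525, -0.11  ]), np.float64(0.039893617021276584))]
neckA [0.4411 0.0117 0.105 ] neckB [ 0.4524 -0.1105  0.105 ]
```

Canister C is fully home: z is exactly bench grip height + 10 mm, with no side load. Releasing and going to canister B.

Request:
carry_out:
  increments:
    - [0,0,0,0,0,0,0.5]
    - [0,0,0,0,0,0,0.5]
    - [0,0,0,0,0,0,0.5]
    - [0,0,0,0,0,4,0.5]
    - [0,0,0,0,0,8,0.5]
    - [0,0,0,0,0,11,0.6]
    - [0,0,0,-4,0,12.1,0.6]
    - [0,0,0,-8,0,12.1,0.6]

```text
clock: 24.25
ee_pos: [0.5631, -0.1257, 0.2171]
eef_rot: [[-0.991, -0.132, 0.004], [-0.132, 0.991, -0.001], [-0.004, -0.001, -1.0]]
contact_force: [0.2, 0.1, -0.7]
grip_width: 0.0508
grip_force: 0.0
```

Request:
carry_out:
  increments:
    - [0,0,0,-4,0.8,0,0.6]
    - [0,0,0,-8,1.6,0,0.6]
    - [0,0,0,-11,1.6,0,0.6]
    - [0,0,0,-11,1.6,-4,0.6]
    - [0,0,0,-11,1.6,-8,0.6]
    - [0,0,0,-11,1.6,-11,0.6]
    - [0,0,0,-11,1.6,-13,0.6]
    - [0,0,0,-11,1.6,-13,0.6]

```text
clock: 25.05
ee_pos: [0.4504, -0.1093, 0.0829]
eef_rot: [[-0.991, -0.131, -0.006], [-0.131, 0.991, 0.001], [0.006, 0.002, -1.0]]
contact_force: [-0.5, 0.5, 0.3]
grip_width: 0.0513
grip_force: 0.0
```

Request:
carry_out:
  increments:
    - [0,0,0,0,0,0,0.6]
    - [0,0,0,0,0,0,0.35]
    - [0,0,0,0,0,0,0.2]
    - [0,0,0,0,0,0,0.2]
    - [0,0,0,0,0,0,0.2]
    - [0,0,0,0,0,0,0.2]
    - [0,0,0,0,0,0,0.2]
    - [0,0,0,0,0,0,0.2]

```text
clock: 25.85
ee_pos: [0.4537, -0.1101, 0.0866]
eef_rot: [[-0.991, -0.131, 0.003], [-0.131, 0.991, -0.001], [-0.003, -0.001, -1.0]]
contact_force: [-1.0, -1.6, 7.1]
grip_width: 0.0264
grip_force: 39.7
```

```bash
cat > st.py <<'E'
from h import *
np.set_printoptions(precision=4,suppress=True)
s=manip.get_state(); print({k:s[k] for k in ("clock","ee_pos","contact_force","moment","grip_width","grip_force")})
E
python3 st.py
```

```text
{'clock': 25.85, 'ee_pos': array([ 0.4537, -0.1101,  0.0866]), 'contact_force': array([-1.0401, -1.5746,  7.1375]), 'moment': array([-0.0264,  0.1432,  0.0523]), 'grip_width': 0.026413550398631715, 'grip_force': 39.71786677837372}
```

Request:
carry_out:
  increments:
    - [0,0,0,0,0,4,0.2]
    - [0,0,0,0,0,8,0.2]
    - [0,0,0,0,0,12,0.2]
    - [0,0,0,4,1.5,13,0.2]
    - [0,0,0,8,3,13,0.2]
    - [0,0,0,12,4.5,13,0.2]
    - [0,0,0,16,6.3,13,0.2]
    - [0,0,0,17.9,6.3,13,0.2]

```text
clock: 26.65
ee_pos: [0.6342, -0.0424, 0.2151]
eef_rot: [[-0.991, -0.136, 0.002], [-0.136, 0.991, 0.003], [-0.002, 0.003, -1.0]]
contact_force: [-0.4, -0.2, -1.9]
grip_width: 0.027
grip_force: 40.4
```

Request:
carry_out:
  increments:
    - [0,0,0,0,0,0,0.2]
    - [0,0,0,0,0,-2,0.2]
    - [0,0,0,0,0,-4,0.2]
    - [0,0,0,0,0,-6,0.2]
    - [0,0,0,0,0,-7.5,0.2]
    - [0,0,0,0,0,-8.5,0.2]
    - [0,0,0,0,0,-8.5,0.2]
    - [0,0,0,0,0,-8.5,0.2]

```text
clock: 27.45
ee_pos: [0.6319, -0.0468, 0.1308]
eef_rot: [[-0.991, -0.131, 0.001], [-0.131, 0.991, -0.0], [-0.001, -0.0, -1.0]]
contact_force: [-1.2, 0.6, -2.1]
grip_width: 0.0269
grip_force: 40.5
```

Request:
carry_out:
  increments:
    - [0,0,0,0,0,-0.3,0.2]
    - [0,0,0,0,0,-0.6,0.2]
    - [0,0,0,0,0,-0.9,0.2]
    - [0,0,0,0,0,-1.2,0.2]
    - [0,0,0,0,0,-1.2,0.2]
    - [0,0,0,0,0,-1.2,0.2]
    - [0,0,0,0,0,-1.2,0.2]
    - [0,0,0,0,0,-1.2,0.2]

```text
clock: 28.25
ee_pos: [0.637, -0.046, 0.1242]
eef_rot: [[-0.991, -0.132, 0.013], [-0.132, 0.991, 0.0], [-0.013, -0.001, -1.0]]
contact_force: [2.3, 0.8, 17.8]
grip_width: 0.027
grip_force: 43.4
```

```bash
python3 st.py
```

```text
{'clock': 28.25, 'ee_pos': array([ 0.637 , -0.046 ,  0.1242]), 'contact_force': array([ 2.3247,  0.7919, 17.8257]), 'moment': array([ 0.1786, -0.1076, -0.0273]), 'grip_width': 0.026970453975227734, 'grip_force': 43.37618887424469}
```

The canister has caught on the rim of bore 1, at z 0.124 with 18 N. I'll lift slightly and measure its offset in the hand from the side camera.

Request:
carry_out:
  increments:
    - [0,0,0,0,0,0.8,0.2]
    - [0,0,0,0,0,1.6,0.2]
    - [0,0,0,0,0,1.8,0.2]
    - [0,0,0,0,0,1.8,0.2]
    - [0,0,0,0,0,1.8,0.2]
    - [0,0,0,0,0,1.8,0.2]
    - [0,0,0,0,0,1.8,0.2]
    - [0,0,0,0,0,1.8,0.2]

```text
clock: 29.05
ee_pos: [0.6315, -0.0467, 0.136]
eef_rot: [[-0.991, -0.131, -0.001], [-0.131, 0.991, 0.0], [0.0, 0.0, -1.0]]
contact_force: [-0.2, -0.3, -2.1]
grip_width: 0.0268
grip_force: 41.3
```

```bash
python3 - <<'E'
from h import *
exec(open("st.py").read())
x,y,z=s["ee_pos"]; zb=z-.0866
for n in("side","top"):
    c=camera(n); m=pick(masks(c,"can0",.2),c,(x,y,zb+.04))
    cv2.imwrite(f"pics/z_{n}.png",c["color"])
    if m is None: print(n,"none"); continue
    print(n,m.sum(),"pred",[proj(c,(x,y,zb+h)) for h in(0,.03,.062)])
    BODY=[(.023,0,.062)]
    s0=sil(c,BODY,x,y,zb); r=np.where(s0.any(1))[0]; 
    for v in range(r.min()+8,r.max()-1,4):
        a=np.where(m[v])[0]; b=np.where(s0[v])[0]; print(v,(a.min(),a.max()) if len(a) else None,(b.min(),b.max()))
c=camera("side"); u=proj(c,(x,y,.05)).astype(int); a=cv2.resize(c["color"][u[1]-50:u[1]+40,u[0]-65:u[0]+65],None,fx=3,fy=3,interpolation=2)
t=camera("top"); u=proj(t,(x,y,.05)).astype(int); b=cv2.resize(t["color"][u[1]-45:u[1]+45,u[0]-65:u[0]+65],None,fx=3,fy=3,interpolation=2)
cv2.imwrite("pics/b1.png",np.hstack([a,b])); print(u,a.shape)
E
```

```text
{'clock': 29.05, 'ee_pos': array([ 0.6315, -0.0467,  0.136 ]), 'contact_force': array([-0.1579, -0.298 , -2.1215]), 'moment': array([-0.0131, -0.0728,  0.0326]), 'grip_width': 0.026803788568164216, 'grip_force': 41.29052460193634}
side 556 pred [array([297.2465, 207.6765]), array([298.2305, 197.8996]), array([299.3048, 187.1356])]
190 (np.int64(288), np.int64(306)) (np.int64(290), np.int64(308))
194 (np.int64(288), np.int64(305)) (np.int64(289), np.int64(308))
198 (np.int64(287), np.int64(304)) (np.int64(289), np.int64(307))
202 (np.int64(286), np.int64(304)) (np.int64(289), np.int64(307))
206 (np.int64(286), np.int64(303)) (np.int64(288), np.int64(306))
210 (np.int64(289), np.int64(301)) (np.int64(290), np.int64(306))
top none
[280 149] (270, 390, 3)
```

View pics/b1.png

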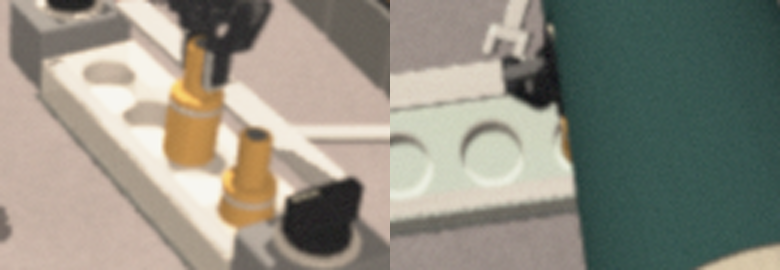

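The side crop shows canister B over bore 1 at (190,130), sitting left (-x) of the hand axis, and canister C seated in bore 0 at (250,190). I'll use C, whose place is known, to remove the camera bias.

```bash
python3 - <<'E'
from h import *
exec(open("st.py").read())
x,y,z=s["ee_pos"]; zb=z-.0866
c=camera("side"); ms=masks(c,"can0",.2)
for nm,g,zz in(("C",(.6433,-.1254),.010),("B",(x,y),zb)):
    m=pick(ms,c,(*g,zz+.06)); s0=sil(c,CAN,*g,zz); d=[]
    for v in np.where(s0.any(1))[0][3:-2:3]:
        a=np.where(m[v])[0]; b=np.where(s0[v])[0]
        if len(a): d.append((int(v),int(a.min()-b.min()),int(a.max()-b.max())))
    print(nm,d)
    print("dcol per cm x,y:",[(proj(c,(g[0]+.01*i,g[1]+.01*(1-i),.05))-proj(c,(*g,.05))).round(2).tolist() for i in(1,0)])
E
```

```text
{'clock': 29.35, 'ee_pos': array([ 0.6316, -0.0467,  0.1363]), 'contact_force': array([-0.8618, -0.1432, -2.5433]), 'moment': array([ 0.0111, -0.0542, -0.007 ]), 'grip_width': 0.026573038456713608, 'grip_force': 41.29044592380524}
C [(202, 0, -2), (205, 0, -1), (208, 0, -1), (211, -1, -1), (214, 0, -1), (217, 0, -1), (220, 0, -1), (223, 0, -1), (226, 0, 0), (229, 0, -1), (232, 5, -9)]
dcol per cm x,y: [[3.69, -0.72], [-1.78, -2.35]]
B [(172, -1, -6), (175, -2, -6), (178, -1, -6), (181, -2, -7), (184, -3, -7), (187, -2, -3), (190, -3, -2), (193, -3, -2), (196, -2, -3), (199, -3, -2), (202, -3, -3), (205, -2, -3), (208, -1, -3), (211, -2, -3)]
dcol per cm x,y: [[3.55, -0.63], [-1.56, -2.1]]
```

Request:
carry_out:
  increments:
    - [0,0,0,0.5,0,0,0.2]
    - [0,0,0,0.5,0,0,0.2]
    - [0,0,0,0.5,0,-0.4,0.2]
    - [0,0,0,0.5,0,-0.8,0.2]
    - [0,0,0,0.5,0,-1.2,0.2]
    - [0,0,0,0.5,0,-1.6,0.2]
    - [0,0,0,0.5,0,-1.8,0.2]
    - [0,0,0,0.5,0,-1.8,0.2]

```text
clock: 30.25
ee_pos: [0.6407, -0.0461, 0.1228]
eef_rot: [[-0.991, -0.132, 0.01], [-0.132, 0.991, 0.0], [-0.009, -0.001, -1.0]]
contact_force: [0.9, 2.1, 15.2]
grip_width: 0.0268
grip_force: 44.0
```

```bash
python3 st.py
```

```text
{'clock': 30.25, 'ee_pos': array([ 0.6407, -0.0461,  0.1228]), 'contact_force': array([ 0.8518,  2.1112, 15.1681]), 'moment': array([ 0.0178,  0.1533, -0.0143]), 'grip_width': 0.026834025980293028, 'grip_force': 43.98676514625549}
```

It still doesn't enter, so I'll stand it back on the bench and regrip it centred.

Request:
carry_out:
  increments:
    - [0,0,0,0,0,3,0.2]
    - [0,0,0,0,0,7,0.2]
    - [0,0,0,-1,0,10,0.2]
    - [0,0,0,-5,-1.5,10,0.2]
    - [0,0,0,-9,-3,10,0.2]
    - [0,0,0,-13,-4.5,10,0.2]
    - [0,0,0,-17.4,-5.3,10,0.2]
    - [0,0,0,-17.4,-5.3,9,0.2]

```text
clock: 31.05
ee_pos: [0.4573, -0.1015, 0.2083]
eef_rot: [[-0.992, -0.127, -0.003], [-0.127, 0.992, -0.001], [0.003, -0.001, -1.0]]
contact_force: [1.3, 0.5, -2.1]
grip_width: 0.027
grip_force: 42.0
```

Request:
carry_out:
  increments:
    - [0,0,0,0,0,-3,0.2]
    - [0,0,0,0,0,-6,0.2]
    - [0,0,0,0,0,-9,0.2]
    - [0,0,0,0,0,-11,0.2]
    - [0,0,0,0,0,-11.8,0.2]
    - [0,0,0,0,0,-12.2,0.2]
    - [0,0,0,0,0,-12.2,0.2]
    - [0,0,0,0,0,-12.2,0.2]

```text
clock: 31.85
ee_pos: [0.4624, -0.0994, 0.0872]
eef_rot: [[-0.991, -0.132, -0.001], [-0.132, 0.991, 0.0], [0.001, 0.0, -1.0]]
contact_force: [-3.1, 2.2, 3.8]
grip_width: 0.027
grip_force: 42.7
```

Request:
carry_out:
  increments:
    - [0,0,0,0,0,0,0.7]
    - [0,0,0,0,0,0,0.7]
    - [0,0,0,0,0,0,0.7]
    - [0,0,-8,0,0,0,0.7]
    - [0,0,-16,0,0,0,0.7]
    - [0,0,-24,0,0,0,0.7]
    - [0,0,-32,0,0,0,0.7]
    - [0,0,-40,0,0,0,0.7]

```text
clock: 32.65
ee_pos: [0.4631, -0.0998, 0.0865]
eef_rot: [[-0.841, 0.542, 0.001], [0.542, 0.841, -0.0], [-0.001, 0.0, -1.0]]
contact_force: [0.0, 0.1, 0.0]
grip_width: 0.0596
grip_force: 0.0
```

```bash
python3 st.py; python3 - <<'E'
from h import *
cs=[camera("side"),camera("top")]; ms=[masks(c,"can0") for c in cs]
for g in((.459,-.10),(.4404,.0115)):
    v=[(c,pick(k,c,(*g,.055))) for c,k in zip(cs,ms)]
    print([fit([w],CAN,g) for w in v if w[1] is not None])
E
```

```text
{'clock': 32.65, 'ee_pos': array([ 0.4631, -0.0998,  0.0865]), 'contact_force': array([0.0294, 0.1006, 0.0421]), 'moment': array([0.0333, 0.0368, 0.0159]), 'grip_width': 0.059648390104093146, 'grip_force': 0.0}
[(array([ 0.45119744, -0.099966  ]), np.float64(0.3492462311557789))]
[(array([0.43988648, 0.0177498 ]), np.float64(0.10830860534124631)), (array([0.44031865, 0.01240292]), np.float64(0.07738095238095233))]
```

Request:
carry_out:
  increments:
    - [0,0,-8,-0.4,0,0,0.7]
    - [0,0,-16,-0.4,0,0,0.7]
    - [0,0,-24,-0.4,0,0,0.7]
    - [0,0,-32,-0.4,0,0,0.7]
    - [0,0,-40,-0.4,0,0,0.7]
    - [0,0,-45,-0.4,0,0,0.7]
    - [0,0,-45,-0.4,0,0,0.4]
    - [0,0,-45,-0.4,0,0,0.35]
  newtons: 30

```text
clock: 33.65
ee_pos: [0.4584, -0.0997, 0.0863]
eef_rot: [[-0.221, 0.975, -0.001], [0.975, 0.221, 0.0], [0.0, -0.001, -1.0]]
contact_force: [-1.2, -0.7, 0.6]
grip_width: 0.0316
grip_force: 0.5
```

Request:
carry_out:
  increments:
    - [0,0,0,0,0,0,0.2]
    - [0,0,0,0,0,0,0.2]
    - [0,0,0,0,0,0,0.2]
    - [0,0,0,0,0,0,0.2]
    - [0,0,0,0,0,0,0.2]
    - [0,0,0,0,0,1,0.2]
    - [0,0,0,0,0,1,0.2]
    - [0,0,0,0,0,1,0.2]

```text
clock: 34.45
ee_pos: [0.4595, -0.0996, 0.0967]
eef_rot: [[-0.217, 0.976, 0.002], [0.976, 0.217, -0.0], [-0.001, 0.002, -1.0]]
contact_force: [-0.6, 0.2, -3.3]
grip_width: 0.0273
grip_force: 30.0
```

Request:
carry_out:
  increments:
    - [0,0,0,0,0,-0.5,0.2]
    - [0,0,0,0,0,-1,0.2]
    - [0,0,0,0,0,-1,0.2]
    - [0,0,0,0,0,-1,0.2]
    - [0,0,0,0,0,-1,0.2]
    - [0,0,0,0,0,-1,0.7]
    - [0,0,0,0,0,-1,0.7]
    - [0,0,0,0,0,-1,0.7]

```text
clock: 35.25
ee_pos: [0.459, -0.0997, 0.0864]
eef_rot: [[-0.217, 0.976, 0.001], [0.976, 0.217, -0.0], [-0.0, 0.001, -1.0]]
contact_force: [-0.2, -0.4, 0.4]
grip_width: 0.0596
grip_force: 0.0
```

Request:
carry_out:
  increments:
    - [0,0,8,0,0,0,0.7]
    - [0,0,16,0,0,0,0.7]
    - [0,0,24,0,0,0,0.7]
    - [0,0,32,0,0,0,0.7]
    - [0,0,40,0,0,0,0.7]
    - [0,0,48,0,0,0,0.7]
    - [0,0,56,0,0,0,0.7]
    - [0,0,64,0,0,0,0.7]

```text
clock: 36.05
ee_pos: [0.4589, -0.0998, 0.0865]
eef_rot: [[-0.974, 0.227, 0.001], [0.227, 0.974, -0.0], [-0.001, 0.0, -1.0]]
contact_force: [-0.7, -0.0, 0.4]
grip_width: 0.06
grip_force: 0.0
```

Request:
carry_out:
  increments:
    - [0,0,8,0,0,0,0.7]
    - [0,0,16,0,0,0,0.7]
    - [0,0,21,0,0,0,0.7]
    - [0,0,21,0,0,0,0.35]
    - [0,0,21,0,0,0,0.2]
    - [0,0,21,0,0,0,0.2]
    - [0,0,21,0,0,0,0.2]
    - [0,0,21,0,0,0,0.2]
  newtons: 60

```text
clock: 36.85
ee_pos: [0.4588, -0.0998, 0.0866]
eef_rot: [[-0.991, -0.131, 0.0], [-0.131, 0.991, -0.0], [-0.0, -0.0, -1.0]]
contact_force: [-1.3, -0.3, 5.2]
grip_width: 0.0262
grip_force: 58.9
```

```bash
python3 st.py
```

```text
{'clock': 36.85, 'ee_pos': array([ 0.4588, -0.0998,  0.0866]), 'contact_force': array([-1.3288, -0.2728,  5.1698]), 'moment': array([-0.1281,  0.3443, -0.0532]), 'grip_width': 0.026230379744246402, 'grip_force': 58.914867639541626}
```

Request:
carry_out:
  increments:
    - [0,0,0,0,0,4,0.2]
    - [0,0,0,0,0,8,0.2]
    - [0,0,0,0,0,12,0.2]
    - [0,0,0,4,1.5,13,0.2]
    - [0,0,0,8,3,13,0.2]
    - [0,0,0,12,4.5,13,0.2]
    - [0,0,0,16,5.4,13,0.2]
    - [0,0,0,17.4,5.4,13,0.2]

```text
clock: 37.65
ee_pos: [0.6355, -0.0428, 0.2151]
eef_rot: [[-0.991, -0.134, 0.001], [-0.134, 0.991, 0.002], [-0.001, 0.002, -1.0]]
contact_force: [-0.3, 0.4, -2.0]
grip_width: 0.0266
grip_force: 59.8
```

Request:
carry_out:
  increments:
    - [0,0,0,0,0,0,0.2]
    - [0,0,0,0,0,-2,0.2]
    - [0,0,0,0,0,-4,0.2]
    - [0,0,0,0,0,-6,0.2]
    - [0,0,0,0,0,-7.5,0.2]
    - [0,0,0,0,0,-8.5,0.2]
    - [0,0,0,0,0,-8.5,0.2]
    - [0,0,0,0,0,-8.5,0.2]

```text
clock: 38.45
ee_pos: [0.6329, -0.0458, 0.1318]
eef_rot: [[-0.991, -0.131, 0.001], [-0.131, 0.991, 0.0], [-0.001, -0.0, -1.0]]
contact_force: [-0.2, -0.5, -2.8]
grip_width: 0.0265
grip_force: 59.9
```

Request:
carry_out:
  increments:
    - [0,0,0,0,0,-0.3,0.2]
    - [0,0,0,0,0,-0.6,0.2]
    - [0,0,0,0,0,-0.9,0.2]
    - [0,0,0,0,0,-1.2,0.2]
    - [0,0,0,0,0,-1.2,0.2]
    - [0,0,0,0,0,-1.2,0.2]
    - [0,0,0,0,0,-1.2,0.2]
    - [0,0,0,0,0,-1.2,0.2]

```text
clock: 39.25
ee_pos: [0.6327, -0.0457, 0.1194]
eef_rot: [[-0.991, -0.131, 0.0], [-0.131, 0.991, 0.0], [-0.0, 0.0, -1.0]]
contact_force: [0.0, -0.1, -2.4]
grip_width: 0.0264
grip_force: 59.9
```

```bash
python3 st.py
```

```text
{'clock': 39.25, 'ee_pos': array([ 0.6327, -0.0457,  0.1194]), 'contact_force': array([ 0.0353, -0.0972, -2.3589]), 'moment': array([ 0.062 ,  0.0022, -0.029 ]), 'grip_width': 0.026443501687902705, 'grip_force': 59.891011118888855}
```

Request:
carry_out:
  increments:
    - [0,0,0,0,0,-0.4,0.2]
    - [0,0,0,0,0,-0.8,0.2]
    - [0,0,0,0,0,-1.2,0.2]
    - [0,0,0,0,0,-1.6,0.2]
    - [0,0,0,0,0,-2,0.2]
    - [0,0,0,0,0,-2.4,0.2]
    - [0,0,0,0,0,-2.4,0.2]
    - [0,0,0,0,0,-2.4,0.2]

```text
clock: 40.05
ee_pos: [0.6329, -0.0456, 0.0966]
eef_rot: [[-0.991, -0.131, 0.001], [-0.131, 0.991, -0.0], [-0.001, -0.0, -1.0]]
contact_force: [-2.8, -0.8, 7.5]
grip_width: 0.0263
grip_force: 61.1
```

Request:
carry_out:
  increments:
    - [0,0,0,0,0,0,0.5]
    - [0,0,0,0,0,0,0.5]
    - [0,0,0,0,0,0,0.5]
    - [0,0,0,0,0,4,0.5]
    - [0,0,0,0,0,8,0.5]
    - [0,0,0,0,0,12,0.6]
    - [0,0,0,-3,0,12,0.6]
    - [0,0,0,-5,0,12,0.7]

```text
clock: 40.85
ee_pos: [0.5823, -0.0457, 0.2167]
eef_rot: [[-0.991, -0.131, 0.002], [-0.131, 0.991, -0.0], [-0.002, -0.001, -1.0]]
contact_force: [-0.0, -0.7, -0.8]
grip_width: 0.0597
grip_force: 0.0
```

Request:
carry_out:
  increments:
    - [0,0,-8,-3,0,0,0.7]
    - [0,0,-16,-6,-4,0,0.7]
    - [0,0,-24,-9,-8,0,0.7]
    - [0,0,-32,-10,-12,0,0.7]
    - [0,0,-40,-10,-16,0,0.7]
    - [0,0,-48,-10,-18,0,0.7]
    - [0,0,-56,-10,-18,0,0.7]
    - [0,0,-64,-10,-18,0,0.7]

```text
clock: 41.65
ee_pos: [0.4824, -0.2267, 0.2151]
eef_rot: [[-0.546, 0.838, -0.0], [0.838, 0.546, -0.0], [-0.0, -0.0, -1.0]]
contact_force: [-0.1, 0.3, 0.1]
grip_width: 0.0594
grip_force: 0.0
```

```bash
python3 st.py; python3 - <<'E'
from h import *
np.set_printoptions(precision=4,suppress=True)
cs=[camera("side"),camera("top")]; ms=[masks(c,"can0") for c in cs]
for g,z in(((.4404,.0115),0),((.6433,-.1254),.01),((.6327,-.0457),.01)):
    for c,k in zip(cs,ms):
        m=pick(k,c,(*g,z+.055)); 
        if m is not None: print(g,fit([(c,m)],[(r,a+z,b+z) for r,a,b in CAN],g))
c=cs[0]; u=(170,120); a=cv2.resize(c["color"][120:270,165:365],None,fx=2,fy=2,interpolation=2); b=cv2.resize(cs[1]["color"][110:260,150:350],None,fx=2,fy=2,interpolation=2)
cv2.imwrite("pics/q.png",np.hstack([a,b]))
E
```

```text
{'clock': 41.65, 'ee_pos': array([ 0.4824, -0.2267,  0.2151]), 'contact_force': array([-0.1115,  0.2629,  0.0708]), 'moment': array([ 0.0201,  0.0529, -0.0029]), 'grip_width': 0.05939381214638029, 'grip_force': 0.0}
(0.4404, 0.0115) (array([0.4408, 0.0167]), np.float64(0.1826215022091311))
(0.4404, 0.0115) (array([0.4403, 0.0122]), np.float64(0.12312312312312312))
(0.6433, -0.1254) (array([ 0.6457, -0.1193]), np.float64(0.29066666666666663))
(0.6433, -0.1254) (array([ 0.6453, -0.1253]), np.float64(0.15982721382289422))
(0.6327, -0.0457) (array([ 0.6361, -0.0353]), np.float64(0.2801788375558867))
(0.6327, -0.0457) (array([ 0.6342, -0.046 ]), np.float64(0.17441860465116277))
```

View pics/q.png

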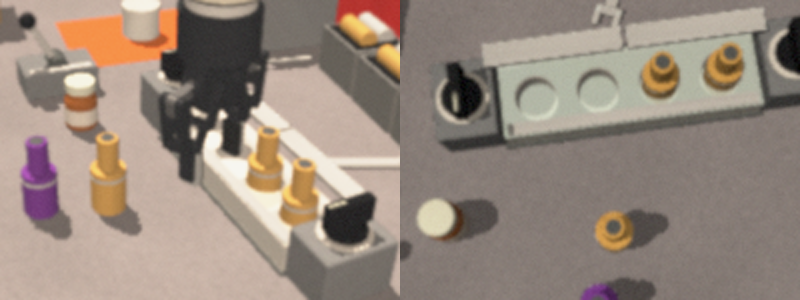

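Canisters C and B stand upright in bores 0 and 1, at crop (725,65) and (660,75). Canister A is at (613,230), with the jar and the purple look-alike untouched. Going for A.

Request:
carry_out:
  increments:
    - [0,0,-3,-0.6,4,0,0.6]
    - [0,0,-6,-1.2,8,0,0.6]
    - [0,0,-9,-1.8,12,0,0.6]
    - [0,0,-12,-2.4,16,0,0.6]
    - [0,0,-15,-3,20,0,0.6]
    - [0,0,-18,-4.3,23.8,0,0.6]
    - [0,0,-21,-4.3,23.8,0,0.6]
    - [0,0,-21,-4.3,23.8,0,0.6]

```text
clock: 42.65
ee_pos: [0.4395, 0.0135, 0.2155]
eef_rot: [[-0.222, 0.975, 0.001], [0.975, 0.222, -0.0], [-0.0, 0.001, -1.0]]
contact_force: [-0.3, -0.8, 0.0]
grip_width: 0.0512
grip_force: 0.0
```

Request:
carry_out:
  increments:
    - [0,0,0,0,0,-4,0.6]
    - [0,0,0,0,0,-8,0.6]
    - [0,0,0,0,0,-11,0.6]
    - [0,0,0,0,0,-13,0.6]
    - [0,0,0,0,0,-13,0.6]
    - [0,0,0,0,0,-13,0.4]
    - [0,0,0,0,0,-13,0.35]
    - [0,0,0,0,0,-13,0.3]
  newtons: 30

```text
clock: 43.45
ee_pos: [0.4404, 0.0121, 0.0865]
eef_rot: [[-0.217, 0.976, 0.002], [0.976, 0.217, 0.0], [-0.0, 0.002, -1.0]]
contact_force: [-1.3, -1.4, 2.9]
grip_width: 0.0275
grip_force: 29.5
```

Request:
carry_out:
  increments:
    - [0,0,0,0,0,0,0.2]
    - [0,0,0,0,0,0,0.2]
    - [0,0,0,0,0,0,0.2]
    - [0,0,0,0,0,0,0.2]
    - [0,0,0,0,0,0,0.2]
    - [0,0,0,0,0,1,0.2]
    - [0,0,0,0,0,1,0.2]
    - [0,0,0,0,0,1,0.2]

```text
clock: 44.25
ee_pos: [0.4398, 0.0124, 0.0957]
eef_rot: [[-0.217, 0.976, 0.001], [0.976, 0.217, 0.0], [-0.0, 0.001, -1.0]]
contact_force: [1.0, -0.3, -3.5]
grip_width: 0.027
grip_force: 30.4
```

```bash
python3 st.py
```

```text
{'clock': 44.25, 'ee_pos': array([0.4398, 0.0124, 0.0957]), 'contact_force': array([ 0.9684, -0.2952, -3.5269]), 'moment': array([-0.0077, -0.0102, -0.0034]), 'grip_width': 0.027041224059869178, 'grip_force': 30.40000855922699}
```

Request:
carry_out:
  increments:
    - [0,0,0,0,0,-0.5,0.2]
    - [0,0,0,0,0,-1,0.2]
    - [0,0,0,0,0,-1,0.2]
    - [0,0,0,0,0,-1,0.2]
    - [0,0,0,0,0,-1,0.2]
    - [0,0,0,0,0,-1,0.6]
    - [0,0,0,0,0,-1,0.6]
    - [0,0,0,0,0,-1,0.6]

```text
clock: 45.05
ee_pos: [0.4396, 0.0123, 0.085]
eef_rot: [[-0.217, 0.976, -0.0], [0.976, 0.217, -0.0], [0.0, -0.0, -1.0]]
contact_force: [0.2, 0.2, -0.4]
grip_width: 0.0514
grip_force: 0.0
```

Request:
carry_out:
  increments:
    - [0,0,8,0,0,0,0.6]
    - [0,0,16,0,0,0,0.6]
    - [0,0,24,0,0,0,0.6]
    - [0,0,32,0,0,0,0.6]
    - [0,0,40,0,0,0,0.6]
    - [0,0,48,0,0,0,0.6]
    - [0,0,56,0,0,0,0.6]
    - [0,0,64,0,0,0,0.6]

```text
clock: 45.85
ee_pos: [0.4396, 0.0123, 0.0851]
eef_rot: [[-0.974, 0.227, -0.0], [0.227, 0.974, 0.0], [0.0, 0.0, -1.0]]
contact_force: [-0.6, 0.5, -0.5]
grip_width: 0.0517
grip_force: 0.0
```

Request:
carry_out:
  increments:
    - [0,0,8,0,0,0,0.6]
    - [0,0,16,0,0,0,0.6]
    - [0,0,21,0,0,0,0.6]
    - [0,0,21,0,0,0,0.35]
    - [0,0,21,0,0,0,0.2]
    - [0,0,21,0,0,0,0.2]
    - [0,0,21,0,0,0,0.2]
    - [0,0,21,0,0,0,0.2]
  newtons: 60

```text
clock: 46.65
ee_pos: [0.4397, 0.0121, 0.0853]
eef_rot: [[-0.991, -0.131, 0.0], [-0.131, 0.991, -0.0], [-0.0, -0.0, -1.0]]
contact_force: [0.0, -1.4, 1.7]
grip_width: 0.0267
grip_force: 58.8
```

```bash
python3 st.py
```

```text
{'clock': 46.65, 'ee_pos': array([0.4397, 0.0121, 0.0853]), 'contact_force': array([ 0.0488, -1.4064,  1.7479]), 'moment': array([-0.3566,  0.0621,  0.0154]), 'grip_width': 0.026705514274123373, 'grip_force': 58.783058524131775}
```

Request:
carry_out:
  increments:
    - [0,0,0,0,0,4,0.2]
    - [0,0,0,0,0,8,0.2]
    - [0,0,0,0,0,12,0.2]
    - [0,0,0,4,0.5,13,0.2]
    - [0,0,0,8,1,13,0.2]
    - [0,0,0,12,1.5,13,0.2]
    - [0,0,0,16,2.2,13,0.2]
    - [0,0,0,18.2,2.2,13,0.2]

```text
clock: 47.45
ee_pos: [0.6237, 0.0358, 0.2142]
eef_rot: [[-0.991, -0.132, 0.0], [-0.132, 0.991, 0.002], [-0.0, 0.002, -1.0]]
contact_force: [-0.3, 0.5, -3.1]
grip_width: 0.0265
grip_force: 60.4
```

Request:
carry_out:
  increments:
    - [0,0,0,0,0,0,0.2]
    - [0,0,0,0,0,-2,0.2]
    - [0,0,0,0,0,-4,0.2]
    - [0,0,0,0,0,-6,0.2]
    - [0,0,0,0,0,-7.5,0.2]
    - [0,0,0,0,0,-8.5,0.2]
    - [0,0,0,0,0,-8.5,0.2]
    - [0,0,0,0,0,-8.5,0.2]

```text
clock: 48.25
ee_pos: [0.6219, 0.0345, 0.1307]
eef_rot: [[-0.991, -0.131, 0.001], [-0.131, 0.991, 0.0], [-0.001, 0.0, -1.0]]
contact_force: [-0.3, 0.4, -3.1]
grip_width: 0.0265
grip_force: 60.4
```

Request:
carry_out:
  increments:
    - [0,0,0,0,0,-0.3,0.2]
    - [0,0,0,0,0,-0.6,0.2]
    - [0,0,0,0,0,-0.9,0.2]
    - [0,0,0,0,0,-1.2,0.2]
    - [0,0,0,0,0,-1.2,0.2]
    - [0,0,0,0,0,-1.2,0.2]
    - [0,0,0,0,0,-1.2,0.2]
    - [0,0,0,0,0,-1.2,0.2]

```text
clock: 49.05
ee_pos: [0.6217, 0.0344, 0.1184]
eef_rot: [[-0.991, -0.131, 0.0], [-0.131, 0.991, 0.0], [-0.0, 0.0, -1.0]]
contact_force: [-0.2, 0.1, -2.9]
grip_width: 0.0261
grip_force: 60.4
```

```bash
python3 st.py
```

```text
{'clock': 49.05, 'ee_pos': array([0.6217, 0.0344, 0.1184]), 'contact_force': array([-0.1523,  0.1206, -2.9233]), 'moment': array([-0.0216, -0.0443, -0.0284]), 'grip_width': 0.026050263046158373, 'grip_force': 60.43662786483765}
```

Request:
carry_out:
  increments:
    - [0,0,0,0,0,-0.4,0.2]
    - [0,0,0,0,0,-0.8,0.2]
    - [0,0,0,0,0,-1.2,0.2]
    - [0,0,0,0,0,-1.6,0.2]
    - [0,0,0,0,0,-2,0.2]
    - [0,0,0,0,0,-2.4,0.2]
    - [0,0,0,0,0,-2.4,0.2]
    - [0,0,0,0,0,-2.4,0.2]

```text
clock: 49.85
ee_pos: [0.6219, 0.0343, 0.0954]
eef_rot: [[-0.991, -0.131, 0.0], [-0.131, 0.991, -0.0], [-0.0, -0.0, -1.0]]
contact_force: [-2.5, 0.3, 5.6]
grip_width: 0.0266
grip_force: 61.1
```

Request:
carry_out:
  increments:
    - [0,0,0,0,0,0,0.5]
    - [0,0,0,0,0,0,0.5]
    - [0,0,0,0,0,0,0.5]
    - [0,0,0,0,0,4,0.5]
    - [0,0,0,0,0,8,0.5]
    - [0,0,0,0,4,10.4,0.5]
    - [0,0,0,-0.4,8,10.4,0.5]
    - [0,0,0,-0.8,10,10.4,0.5]

```text
clock: 50.65
ee_pos: [0.6136, 0.1389, 0.2]
eef_rot: [[-0.991, -0.135, 0.003], [-0.135, 0.991, 0.003], [-0.003, 0.003, -1.0]]
contact_force: [-0.4, -0.1, -0.6]
grip_width: 0.0428
grip_force: 0.0
```

```bash
python3 st.py; python3 look.py pics/q2.png
```

```text
{'clock': 50.65, 'ee_pos': array([0.6136, 0.1389, 0.2   ]), 'contact_force': array([-0.3623, -0.0524, -0.6227]), 'moment': array([-0.0302, -0.0044,  0.0016]), 'grip_width': 0.042778740827336376, 'grip_force': 0.0}
[(0.94, [184.0, 210.0], 640, 148), (0.8, [315.0, 217.0], 524, 17), (0.76, [282.0, 186.0], 342, 17)]
[(0.94, [0.634, -0.138, 0.074]), (0.86, [0.35, 0.016, 0.056]), (0.83, [0.618, 0.024, 0.074]), (0.59, [0.624, -0.055, 0.07]), (0.21, [0.649, -0.218, 0.098])]
[(0.75, [312.0, 143.0], 336, 18), (0.54, [279.0, 148.0], 352, 18), (0.53, [250.0, 150.0], 201, 18)]
[(0.72, [0.64, -0.118, 0.074]), (0.7, [0.625, -0.046, 0.072]), (0.65, [0.619, 0.024, 0.099])]
50.95 [0.614  0.1323 0.1979] [ 0.0484  0.5257 -0.4286  1.6786  0.2529  0.993   1.2318]
```

View pics/q2.png

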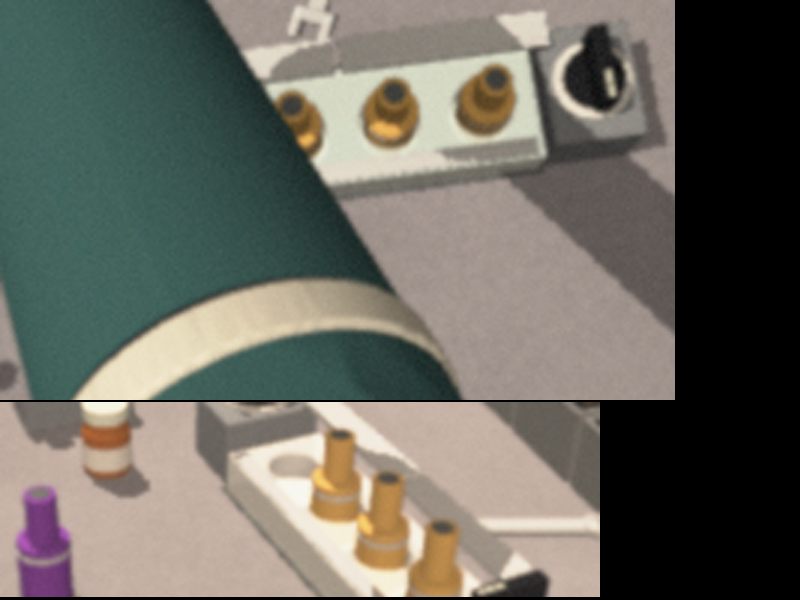

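All three canisters stand home in bores 0–2, at side crop (338,480), (385,520) and (438,560). Now I'll lock knob1.

Request:
carry_out:
  increments:
    - [0,0,0,-0.7,3.2,0,0.5]
    - [0,0,0,-1.4,6.4,0,0.5]
    - [0,0,0,-1.4,6.4,-3,0.5]
    - [0,0,0,-1.4,6.4,-6,0.5]
    - [0,0,0,-1.4,6.4,-9,0.5]
    - [0,0,0,-1.4,6.4,-10,0.5]
    - [0,0,0,-1.4,6.4,-10,0.5]
    - [0,0,0,-1.4,6.4,-10,0.2]

```text
clock: 51.75
ee_pos: [0.6005, 0.1971, 0.0987]
eef_rot: [[-0.992, -0.129, 0.001], [-0.129, 0.992, -0.0], [-0.001, -0.0, -1.0]]
contact_force: [-0.1, 0.7, 2.7]
grip_width: 0.0296
grip_force: 1.8
```

Request:
carry_out:
  increments:
    - [0,0,0,0,0,0,0]
    - [0,0,0,0,0,0,0]
    - [0,0,0,0,0,0,0]
    - [0,0,0,0,0,0,0]
    - [0,0,-8,0,0,0,0]
    - [0,0,-16,0,0,0,0]
    - [0,0,-24,0,0,0,0]
    - [0,0,-32,0,0,0,0]

```text
clock: 52.55
ee_pos: [0.6008, 0.198, 0.0996]
eef_rot: [[-0.908, 0.419, 0.003], [0.419, 0.908, 0.0], [-0.002, 0.001, -1.0]]
contact_force: [-1.5, -0.5, 5.5]
grip_width: 0.0152
grip_force: 59.3
```

Request:
carry_out:
  increments:
    - [0,0,-8,0,0,0,0]
    - [0,0,-16,0,0,0,0]
    - [0,0,-24,0,0,0,0]
    - [0,0,-32,0,0,0,0]
    - [0,0,-40,0,0,0,0]
    - [0,0,-42,0,0,0,0]
    - [0,0,-42,0,0,0,0]
    - [0,0,-42,0,0,0,0]

```text
clock: 53.35
ee_pos: [0.6009, 0.1985, 0.0996]
eef_rot: [[-0.404, 0.915, 0.003], [0.915, 0.404, 0.0], [-0.001, 0.003, -1.0]]
contact_force: [0.4, 0.1, 6.0]
grip_width: 0.0151
grip_force: 71.6
```

```bash
python3 st.py
```

```text
{'clock': 53.35, 'ee_pos': array([0.6009, 0.1985, 0.0996]), 'contact_force': array([0.4172, 0.1274, 6.0477]), 'moment': array([-0.2248, -0.1632,  0.9308]), 'grip_width': 0.015106917066632954, 'grip_force': 71.59097369801202}
```

Request:
carry_out:
  increments:
    - [0,0,0,0,0,0,0.5]
    - [0,0,0,0,0,0,0.5]
    - [0,0,0,0,0,0,0.5]
    - [0,0,0,0,0,4,0.5]
    - [0,0,0,0,0,8,0.5]
    - [0,0,0,0,0,10,0.5]
    - [0,0,8,0.6,-4.5,10,0.5]
    - [0,0,16,1.2,-9,10,0.5]

```text
clock: 54.15
ee_pos: [0.6115, 0.1093, 0.199]
eef_rot: [[-0.644, 0.765, 0.001], [0.765, 0.644, 0.001], [-0.0, 0.001, -1.0]]
contact_force: [1.2, -1.0, -0.9]
grip_width: 0.0427
grip_force: 0.0
```

Request:
carry_out:
  increments:
    - [0,0,8,0.6,-4.5,0,0.5]
    - [0,0,16,1.2,-9,0,0.5]
    - [0,0,24,1.8,-13.5,0,0.5]
    - [0,0,32,2.4,-18,0,0.5]
    - [0,0,40,3,-22.5,0,0.5]
    - [0,0,48,3.6,-27,0,0.5]
    - [0,0,56,4.3,-32,0,0.5]
    - [0,0,58,4.3,-32,0,0.5]

```text
clock: 54.95
ee_pos: [0.6528, -0.2229, 0.1969]
eef_rot: [[-0.992, -0.123, -0.002], [-0.123, 0.992, -0.005], [0.003, -0.005, -1.0]]
contact_force: [-0.1, -1.0, 0.0]
grip_width: 0.0424
grip_force: 0.0
```

Request:
carry_out:
  increments:
    - [0,0,0,0,0,0,0.5]
    - [0,0,0,0,0,-3,0.5]
    - [0,0,0,0,0,-6,0.5]
    - [0,0,0,0,0,-9,0.5]
    - [0,0,0,0,0,-10,0.5]
    - [0,0,0,0,0,-10,0.5]
    - [0,0,0,0,0,-10,0.5]
    - [0,0,0,0,0,-10,0.2]

```text
clock: 55.75
ee_pos: [0.6551, -0.2107, 0.0988]
eef_rot: [[-0.991, -0.132, 0.001], [-0.132, 0.991, 0.0], [-0.001, 0.0, -1.0]]
contact_force: [0.3, -0.6, 0.6]
grip_width: 0.0294
grip_force: 0.0
```

```bash
python3 st.py
```

```text
{'clock': 55.75, 'ee_pos': array([ 0.6551, -0.2107,  0.0988]), 'contact_force': array([ 0.3199, -0.6263,  0.6426]), 'moment': array([-0.0203,  0.0207,  0.0722]), 'grip_width': 0.029351823096217672, 'grip_force': 0.0}
```

Request:
carry_out:
  increments:
    - [0,0,0,0,0,0,0]
    - [0,0,0,0,0,0,0]
    - [0,0,0,0,0,0,0]
    - [0,0,0,0,0,0,0]
    - [0,0,-8,0,0,0,0]
    - [0,0,-16,0,0,0,0]
    - [0,0,-24,0,0,0,0]
    - [0,0,-32,0,0,0,0]

```text
clock: 56.55
ee_pos: [0.6554, -0.2103, 0.0996]
eef_rot: [[-0.908, 0.418, 0.002], [0.418, 0.908, 0.001], [-0.001, 0.002, -1.0]]
contact_force: [-1.9, 2.3, 6.9]
grip_width: 0.0154
grip_force: 60.0
```

Request:
carry_out:
  increments:
    - [0,0,-8,0,0,0,0]
    - [0,0,-16,0,0,0,0]
    - [0,0,-24,0,0,0,0]
    - [0,0,-32,0,0,0,0]
    - [0,0,-40,0,0,0,0]
    - [0,0,-42,0,0,0,0]
    - [0,0,-42,0,0,0,0]
    - [0,0,-42,0,0,0,0]

```text
clock: 57.35
ee_pos: [0.6558, -0.2098, 0.0996]
eef_rot: [[-0.406, 0.914, 0.002], [0.914, 0.406, -0.0], [-0.001, 0.001, -1.0]]
contact_force: [-0.4, 2.6, 6.1]
grip_width: 0.015
grip_force: 69.4
```

Request:
carry_out:
  increments:
    - [0,0,0,0,0,0,0.5]
    - [0,0,0,0,0,0,0.5]
    - [0,0,0,0,0,0,0.5]
    - [0,0,0,0,0,4,0.5]
    - [0,0,0,0,0,8,0.5]
    - [0,0,0,-2,0,12,0.5]
    - [0,0,8,-6,2,14,0]
    - [0,0,16,-10,4,14,0]

```text
clock: 58.15
ee_pos: [0.5552, -0.1726, 0.2415]
eef_rot: [[-0.639, 0.769, 0.006], [0.769, 0.639, -0.002], [-0.005, 0.003, -1.0]]
contact_force: [0.2, 0.7, 0.1]
grip_width: 0.0141
grip_force: 0.0
```

Request:
carry_out:
  increments:
    - [0,0,8,-2.5,4,0,0]
    - [0,0,16,-5,8,0,0]
    - [0,0,24,-7.5,12,0,0]
    - [0,0,32,-10,16,0,0]
    - [0,0,40,-12.5,20,0,0]
    - [0,0,48,-15,24,0,0]
    - [0,0,50,-17.5,28,0,0]
    - [0,0,50,-20,32,0,0]

```text
clock: 58.95
ee_pos: [0.3534, 0.1492, 0.2384]
eef_rot: [[-1.0, 0.009, 0.001], [0.009, 1.0, -0.0], [-0.001, -0.0, -1.0]]
contact_force: [0.9, 0.0, 0.9]
grip_width: 0.0002
grip_force: 0.0
```

```bash
python3 st.py; python3 look.py pics/q3.png
```

```text
{'clock': 58.95, 'ee_pos': array([0.3534, 0.1492, 0.2384]), 'contact_force': array([0.894 , 0.0304, 0.917 ]), 'moment': array([ 0.0495, -0.0586,  0.0132]), 'grip_width': 0.0001840012915219843, 'grip_force': 0.0}
[(0.97, [282.0, 186.0], 411, 17), (0.92, [315.0, 217.0], 516, 17), (0.89, [184.0, 210.0], 626, 148), (0.81, [297.0, 201.0], 498, 17), (0.27, [299.0, 214.0], 6108, 17)]
[(0.76, [0.618, 0.022, 0.076]), (0.7, [0.625, -0.056, 0.071]), (0.67, [0.351, 0.016, 0.058]), (0.63, [0.634, -0.134, 0.075])]
[(0.8, [250.0, 261.0], 264, 144), (0.78, [280.0, 148.0], 353, 18), (0.77, [312.0, 143.0], 341, 18), (0.6, [248.0, 152.0], 348, 18)]
[(0.87, [0.627, -0.044, 0.072]), (0.86, [0.636, -0.12, 0.072]), (0.8, [0.356, 0.029, 0.063]), (0.67, [0.613, 0.032, 0.074])]
59.25 [0.3551 0.1474 0.2382] [-0.0793  0.0424 -0.4057  2.1892  0.0214  0.9137  1.0631]
```

View pics/q3.png

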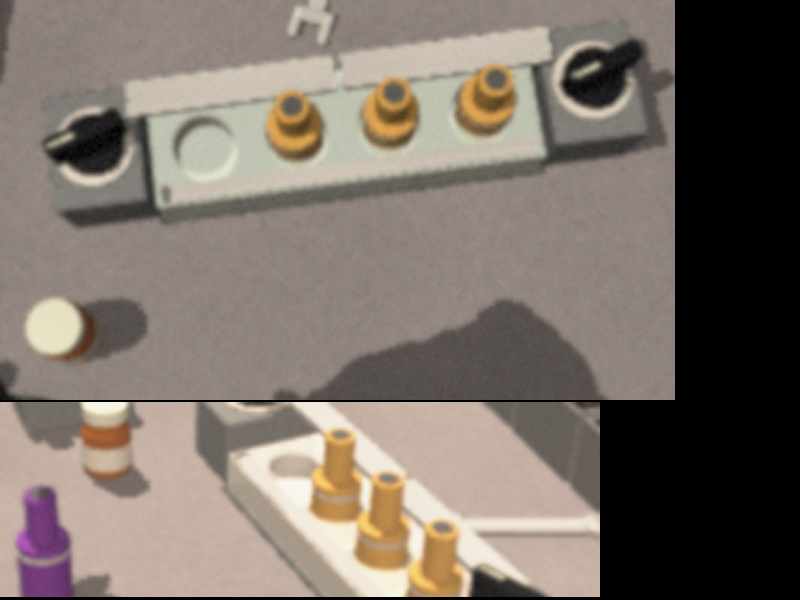

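Both knobs are locked, with the bars nearly along the row and the keepers forward over the shoulders. The jar stands at (55,328). Now I'll switch the isolator on.

Request:
carry_out:
  increments:
    - [0,0,0,-0.4,4.2,0,0]
    - [0,0,0,-0.8,8.4,0,0]
    - [0,0,0,-1.2,12.6,0,0]
    - [0,0,0,-1.6,16.8,0,0]
    - [0,0,0,-2,20.8,0,0]
    - [0,0,0,-2,20.8,-1,0]
    - [0,0,0,-2,20.8,-4,0]
    - [0,0,0,-2,20.8,-7,0]

```text
clock: 60.05
ee_pos: [0.3362, 0.3552, 0.1672]
eef_rot: [[-1.0, 0.011, 0.001], [0.011, 1.0, -0.0], [-0.001, -0.0, -1.0]]
contact_force: [-0.8, -1.2, -0.8]
grip_width: 0.0004
grip_force: 0.0
```

Request:
carry_out:
  increments:
    - [0,0,0,0,0,-3,0]
    - [0,0,0,0,0,-4.8,0]
    - [0,0,0,0,0,-4.8,0]
    - [0,0,0,0,0,-4.8,0]
    - [0,0,0,2,0,-4.8,0]
    - [0,0,0,4,0,-4.8,0]
    - [0,0,0,6,0,-4.8,0]
    - [0,0,0,8,0,-4.8,0]

```text
clock: 60.85
ee_pos: [0.4151, 0.3567, 0.1221]
eef_rot: [[-1.0, 0.008, 0.0], [0.008, 1.0, 0.001], [-0.0, 0.001, -1.0]]
contact_force: [0.0, 0.3, 0.3]
grip_width: 0.0
grip_force: 0.0
```

Request:
carry_out:
  increments:
    - [0,0,0,2,0,0,0]
    - [0,0,0,3.5,0,0,0]
    - [0,0,0,3.5,0,0,0]
    - [0,0,0,1,0,3,0]
    - [0,0,0,-2,0,8,0]
    - [0,0,0,-3,-3,13,0]
    - [0,0,0,-3,-8,13,0]
    - [0,0,0,-3,-13,13,0]

```text
clock: 61.65
ee_pos: [0.3839, 0.2356, 0.2524]
eef_rot: [[-1.0, 0.004, 0.004], [0.004, 1.0, 0.002], [-0.004, 0.002, -1.0]]
contact_force: [1.3, -0.7, -0.5]
grip_width: -0.0001
grip_force: 0.0
```

```bash
python3 st.py; python3 - <<'E'
from h import *
c=camera("side"); print([(r["score"],towld(c,r["centre"])) for r in recognise("toggle_tip",c)])
cv2.imwrite("pics/fin.png",c["color"])
E
```

```text
{'clock': 61.65, 'ee_pos': array([0.3839, 0.2356, 0.2524]), 'contact_force': array([ 1.2585, -0.7018, -0.5008]), 'moment': array([-0.0434, -0.0829,  0.1024]), 'grip_width': -5.092749228830552e-05, 'grip_force': 0.0}
[(0.64, array([0.59410335, 0.1851804 , 0.10284787])), (0.62, array([0.4729273 , 0.35060432, 0.11032249]))]
```

View pics/fin.png

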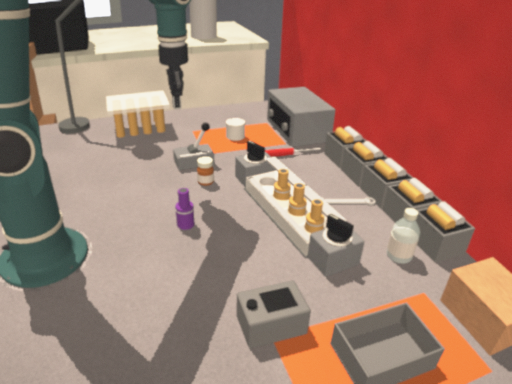

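The toggle is on, with its ball at (205,127) and x about 0.473. The three canisters are in the rack, both knobs are locked and the jar is upright. The robot is clear, so I'm handing in.

```bash
python3 -c "
from bench import manip
print(manip.finish_job())"
```

```text
the job is handed in; nothing more can be done
None
```

The job is handed in: all three brass canisters stand fully home in bores 0–2, both knobs are locked, the isolator is back on, and the jar is still upright (about 62 s on the robot clock; the hand-in gave no verdict).

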